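# Centre-punch the end plates and rack them for drilling

### The job

The head of the bench punch press is still set high from the last job: turn its feed knob clockwise to the end stop to bring it fully down. Then centre-punch every end plate standing in the wooden block: slide the plate along the bed into the press's guides, drill-spot end first, fully home against the back stop, and press the spring-loaded punch straight down until it snaps and marks the drill spot in the plate's top edge. Stand all the punched plates in the card guides of the drilling rack, fully home, and leave the tools and other things on the table where they are.

Things in the scene. Friction and masses are not known exactly. Their poses are not given: they have to be found in the camera images.
- press: bench punch press, origin on the table under the punch axis, x to its back, z up. Grey base 12 mm high, 100 mm wide, with a bed 44 mm wide running to 113 mm in front; two columns with a feed knob on top stand 78 mm behind the punch axis; from them the head reaches forward over the guides: 38 mm wide, front 20 mm before the punch axis, underside 109 mm above the table or more
- nest (a point): centre (half-way up) of a plate that is fully home in the press. x axis: to the back of the press, the way a plate is slid in, drill-spot end first; z up. Bottom edge then on the bed (30 mm below), far end against the steel back stop 75 mm ahead; the punch axis is 50 mm ahead
- press_mouth (a point): entry of the press's upright aluminium guides, midway between them at the bed; x axis: the way in, z up. From here the strips stand 42 mm high and 12.5 mm apart for 57 mm up to the back stop; their flared mouths (about 30 mm wide) begin 18 mm before this point. The bed in front is bare. Punch tip 6 mm above the top edge of a plate with the head fully down
- punch_cap (a point): centre of the top of the black mushroom cap (42 mm across) of the spring-loaded centre punch, 215 mm above the table with the head fully down, up to 231 mm with it up. Push it straight down from above
- punch (a joint): stroke of the punch in m: 0 up, 0.019 bottomed; springs back (2 to 5 N). Head fully down: the tip meets the plate's edge at 0.006, then the hidden spring loads, up to about 15 N on the cap, until it snaps at about 0.017: the force drops and the cap gives way. With the head half-way or higher the stroke ends before the snap and leaves no mark
- feed_knob_grip (a point): grip of the black feed knob on top of the press, on its vertical axis: an upright bar 40 mm long (x axis, along it), 14 mm thick, 32 mm high, its top 7 mm above this point, 231 mm above the table at all settings; knob disc 42 mm across below it
- feed_knob (a joint): angle of the feed knob in rad: 0 with the head of the press fully up, 2.4 at the clockwise (seen from above) end stop, where the head is fully down (16 mm lower); grows clockwise; stays where it is left; turning takes about 0.2 N m
- feed_block: wooden block on the table, 130 mm long (x), 165 mm wide, 32 mm high, origin under its centre, with three grooves along x, 55 mm apart, 24 mm deep (floor 8 mm above the table), in which the plates stand on edge at the start and stand out at both ends. Fixed
- drill_rack: drilling rack, loose, about 2.4 kg: steel base 164 mm (x) by 176 mm, upper side 10 mm above the table, origin under its centre, z up; three places 55 mm apart, each a pair of upright aluminium card guides 42 mm high, open to the front (-x) and the top; a stop wall 50 mm above the table runs along the back
- plate1_mid (a point): centre of end plate 1 (may be absent): flat aluminium plate 150 mm long (x), 10 mm thick (y), 60 mm high (z up), 0.24 kg, standing on its long edge. Its drill spot, 6 mm wide, lies in the middle of the top edge, 50 mm from the centre towards +x. All plates are alike
- mark1 (a joint): depth in m of the punch mark in the drill spot of plate 1 (may be absent): 0 unmarked, 0.002 fully struck; stays once made; takes about 9 N at the spot
- plate2_mid (a point): centre of end plate 2 (may be absent): flat aluminium plate 150 mm long (x), 10 mm thick (y), 60 mm high (z up), 0.24 kg, standing on its long edge. Its drill spot, 6 mm wide, lies in the middle of the top edge, 50 mm from the centre towards +x. All plates are alike
- mark2 (a joint): depth in m of the punch mark in the drill spot of plate 2 (may be absent): 0 unmarked, 0.002 fully struck; stays once made; takes about 9 N at the spot
- plate3_mid (a point): centre of end plate 3 (may be absent): flat aluminium plate 150 mm long (x), 10 mm thick (y), 60 mm high (z up), 0.24 kg, standing on its long edge. Its drill spot, 6 mm wide, lies in the middle of the top edge, 50 mm from the centre towards +x. All plates are alike
- mark3 (a joint): depth in m of the punch mark in the drill spot of plate 3 (may be absent): 0 unmarked, 0.002 fully struck; stays once made; takes about 9 N at the spot
- slot1 (a point): centre (half-way up) of a plate fully home in place 1 of the drilling rack. x axis: the way a plate is slid in from the front; z up. Bottom edge then on the base (30 mm below), end against the stop wall 75 mm ahead. Guides 12.5 mm apart from 12 to 75 mm ahead; flared mouths, about 30 mm wide, begin 6 mm behind. The base ends 78 mm behind
- slot2 (a point): centre (half-way up) of a plate fully home in place 2 of the drilling rack. x axis: the way a plate is slid in from the front; z up. Bottom edge then on the base (30 mm below), end against the stop wall 75 mm ahead. Guides 12.5 mm apart from 12 to 75 mm ahead; flared mouths, about 30 mm wide, begin 6 mm behind. The base ends 78 mm behind
- slot3 (a point): centre (half-way up) of a plate fully home in place 3 of the drilling rack. x axis: the way a plate is slid in from the front; z up. Bottom edge then on the base (30 mm below), end against the stop wall 75 mm ahead. Guides 12.5 mm apart from 12 to 75 mm ahead; flared mouths, about 30 mm wide, begin 6 mm behind. The base ends 78 mm behind
- tape_measure: yellow and black pocket tape measure, a bystander on the table (origin at its underside)
- order_pad: black notebook, a bystander on the table (origin at its underside)
- tape_yellow: roll of yellow tape, a bystander on the table (origin at its underside)
- marker_red: red marker, a bystander on the table (origin at its underside)
- dial_caliper: dial caliper, a bystander on the table (origin at its underside)
- box_blades: small white carton, a bystander on the table (origin at its underside)

How it is judged:
By the outcome, as a careful person would: the job done as asked, in the order asked, and still so for the second after the job is handed in, with the robot touching nothing.
Of plate1, plate2, plate3 only 2 to 3 are there at a start; the rules pass over those that are not, and their reading is None.
At some moment in a run one of drill_rack may be knocked a few centimetres aside while the robot is not near it.
It also fails if it takes over 210 s, if anything falls off the work surface, if the arm or the gripper's body presses on something with over 40 N, if the wrist force passes 120 N, or if a joint passes its speed limit or range.

### The arm

A 7-joint arm with a two-finger parallel gripper is mounted at the origin on a cart in front of the work surface, level with it; the furniture and walls round the work are solid. World frame = base frame: x ahead of the robot, y to its left, z up, the work surface at z = 0. Lengths are in m, angles in rad, forces in N, time in s.
With the tool pointing down it reaches from about 0.425 to 0.875 m from the base axis. Payload 4.7 kg.
Tool frame: the origin (TCP) lies on the centre line of the jaws, within the pads' length; the fingertips stand ahead of it and the grasp point (between the pads) lies 2 mm behind it (nose_length is the z of the fingertips in the tool frame, in m); z points along the fingers, y is the line along which they close (so a half turn about z gives the same grasp; the last joint's range is limited). The gripper opens to 87 mm and grips with 3 to 60 N. Pads are 19 mm wide; open, the fingers measure 117 mm over their backs; the gripper's body (75 mm by 190 mm) begins 51 mm behind the grasp point.
Start: joints at [-1.133, 0.321, -0.07, 1.45, 0.023, 1.371, -0.057], TCP at [0.267, 0.593, 0.24] pointing down, gripper open.
Joint ranges: [-2.86, 2.86], [-0.3, 2.09], [-1.38, 1.24], [0.06, 2.45], [-1.56, 4.7], [0.09, 2.05], [-2.69, 2.69]. Speed limits (rad/s): [2.57, 2.57, 3.14, 3.14, 3.14, 3.14, 3.14].

### API

Orientations are given as a rotation vector (axis times angle).
In Python, from bench import * gives the robot as it stands.
- The arm moves only by the tool send_rows, never from a script. Its arguments are lists of equal length, an entry for each row: "xyz": the shift along the tool's x, y, z in mm, a list of three; "dr": the turn, a rotation vector about the tool's x, y, z in rad, a list of three. A call has exactly 10 rows; each row is the pose to reach, as a shift and turn from the pose commanded when the call began, along the tool's axes at that moment; what a row does not reach only later rows make up. A row lasts 1/12 s, in which the tool goes at most 41.7 mm and 7.16 degrees, less where a joint would pass 70% of its speed; a pose out of reach is approached as far as the arm can. A call with a gripper value outside its range is refused whole. "jaw" is the finger opening in mm, from 0 to 87, set as the call begins (left out, the last holds). The fingers move at their own pace and stop on an object; "grip_force" is the grip in N (left out, the last holds). Time passes only in rows, so rows that repeat a pose let the fingers close, or fill a call up. It gives the time, the measured TCP pose, the force, the opening and the grip force at its end, in the units of the state.
- get_state(): the state, without advancing time (a new reading comes with each control period).
- get_image(name): name is "side" or "top"; returns the picture (420x560x3 uint8, red, green, blue); there is no depth.
- calibration(name): a dict with "vfov" (degrees; the focal length in pixels is half the picture's height over the tangent of half this angle, whatever the lens; pixels are square), "cx", "cy" (the principal point, pixels), "rvec" (rotation vector, rad) and "tvec" (3), from world to camera coordinates, as OpenCV has them. Camera axes: x right, y down, z forward; pixel columns grow to the right and rows downward; lengths in m; the calibration is good to about 2 mm. A picture is of the moment at which its call begins. calibration takes no time and is no camera call.
- close_job(): hands the job in; it is judged then, once.
The state is a dict: "time": time; "joint_positions": joint angles; "qd": joint speeds; "joint_torque": joint torques, N m; "position": TCP position; "tool_rot": TCP orientation; "ft_force": force on the tool from outside, world axes, zero at the start; "torque": the same for the moment, N m; "grip_width": opening from 0.0 (shut) to 1.0 (fully open); "grip_force": force on a finger pad.
Only numpy, scipy, OpenCV 4.12 (cv2) and the standard library are available. Lean on these libraries where they do the work, as an engineer would, in place of code of your own. Each camera call takes 0.05 s, during which the arm holds its last target. There are 200 camera calls.

## Working session

There is one attempt and no reset: what is moved stays moved. The work goes in short steps, Python scripts to look and compute and a tool call to move; the robot and the scene stay as the last step left them, time stands still between calls to the robot, and variables do not carry over. Pictures are saved under pics/ and viewed, at most 14 in all, crops included, and the job is handed in when it is done.

Besides the shell and the picture viewer there is one more tool, called as name(argument=value, ...) on one line, values as JSON. send_rows: Moves the arm, as the interface text tells. Its arguments: {"type":"object","properties":{"xyz":{"type":"array"},"dr":{"type":"array"},"jaw":{"type":"number"},"grip_force":{"type":"number"}},"required":["xyz","dr"]}

```bash
mkdir -p pics
python3 - <<'E'
from bench import *
import cv2
for n in("side","top"):
    cv2.imwrite(f"pics/{n}0.png",get_image(n)[:,:,::-1]); print(n,calibration(n))
print(get_state())
E
```

```text
side {'vfov': 45.65580855473047, 'cx': 280.67484261740174, 'cy': 205.88534505722626, 'rvec': array([ 2.08907973, -0.1929517 ,  0.145552  ]), 'tvec': array([-0.50976301,  0.22027453,  1.53292556])}
top {'vfov': 46.69739201701134, 'cx': 285.62356993296265, 'cy': 209.5167760554516, 'rvec': array([ 2.12198263, -2.1496704 ,  0.17461969]), 'tvec': array([0.10148907, 0.52621737, 1.8847766 ])}
{'time': 0.1, 'joint_positions': array([-1.13285263,  0.32177065, -0.07008888,  1.45159087,  0.0225753 ,
        1.37081463, -0.0568434 ]), 'qd': array([ 0.00014204, -0.00200354,  0.00028195, -0.00427141, -0.0002884 ,
       -0.00136548, -0.0006301 ]), 'joint_torque': array([-6.22723619e-04, -4.92571449e+01, -4.06154757e-01, -3.13398135e+01,
       -6.41051307e-02,  3.95758613e-02,  8.02940144e-05]), 'position': array([0.26715541, 0.5920227 , 0.23853774]), 'tool_rot': array([-6.60605221e-01, -3.07103514e+00,  2.78012020e-03]), 'ft_force': array([ 0.23170861,  0.16219815, -0.32500276]), 'torque': array([-0.01080676,  0.01901171,  0.03049919]), 'grip_force': 0.0, 'grip_width': 1.0012282736454345}
```

View pics/top0.png

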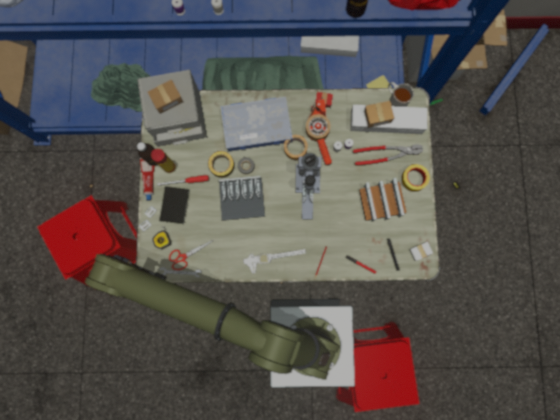

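View pics/side0.png

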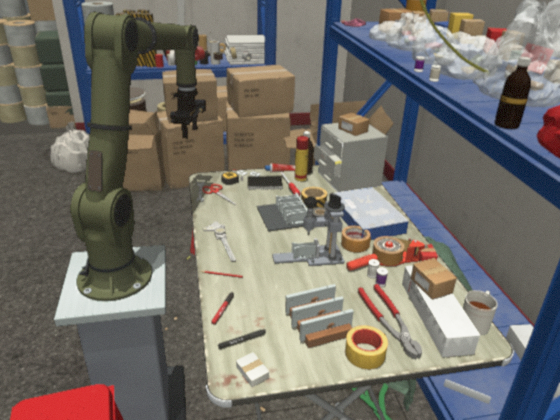

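The top view shows the rack at about (242,198), the press at (308,180) and the block with three plates at (383,200). In the side view the plates are around (315,315), the press at (325,235) and the rack at (290,210).

```bash
cat > h.py <<'E'
import numpy as np, cv2
from bench import *
def cam(n):
    c=calibration(n); R=cv2.Rodrigues(c['rvec'])[0]; f=210/np.tan(np.radians(c['vfov']/2))
    K=np.array([[f,0,c['cx']],[0,f,c['cy']],[0,0,1]]); return K,R,np.array(c['tvec'])
def ray(n,u,v):
    K,R,t=cam(n); d=R.T@np.linalg.inv(K)@[u,v,1]; return -R.T@t,d
def onz(n,u,v,z):
    o,d=ray(n,u,v); return o+d*(z-o[2])/d[2]
def proj(n,P):
    K,R,t=cam(n); p=(K@(R@np.atleast_2d(P).T+t[:,None])).T; return p[:,:2]/p[:,2:]
def crop(im,x,y,w,h,s,name):
    c=cv2.resize(im[y:y+h,x:x+w],None,fx=s,fy=s,interpolation=cv2.INTER_CUBIC)
    for k in range(0,w,10):
        cv2.line(c,(int(k*s),0),(int(k*s),6 if k%50 else 14),(255,0,0),1)
        if k%20==0: cv2.putText(c,str(x+k),(int(k*s),22),0,.35,(255,0,0),1)
    for k in range(0,h,10):
        cv2.line(c,(0,int(k*s)),(6,int(k*s)),(255,0,0),1)
        if k%20==0: cv2.putText(c,str(y+k),(8,int(k*s)+4),0,.35,(255,0,0),1)
    cv2.imwrite(name,c[:,:,::-1])
def avg(n,k): return np.mean([get_image(n).astype(float) for _ in range(k)],0).round().astype(np.uint8)
E
python3 - <<'E'
from h import *
for n,a in(("top",(215,135,200,100,4)),("side",(240,185,170,170,3.5))):
    im=avg(n,3); np.save(f"{n}0.npy",im); crop(im,*a,f"pics/{n}1.png")
    print(n,proj(n,[[0.5,0,0],[0.6,0,0],[.5,.1,0],[.5,0,.1]]).round(1).tolist())
E
```

```text
top [[309.1, 217.7], [308.6, 193.4], [284.4, 218.0], [310.3, 213.9]]
side [[274.6, 261.6], [304.5, 258.6], [269.2, 244.4], [275.2, 235.9]]
```

View pics/top1.png

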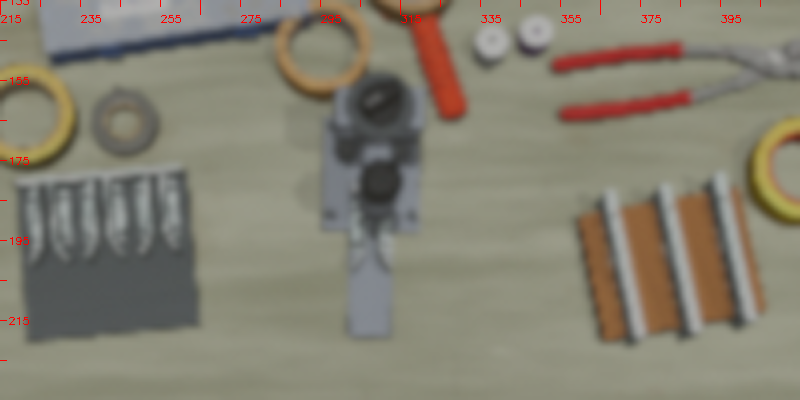

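View pics/side1.png

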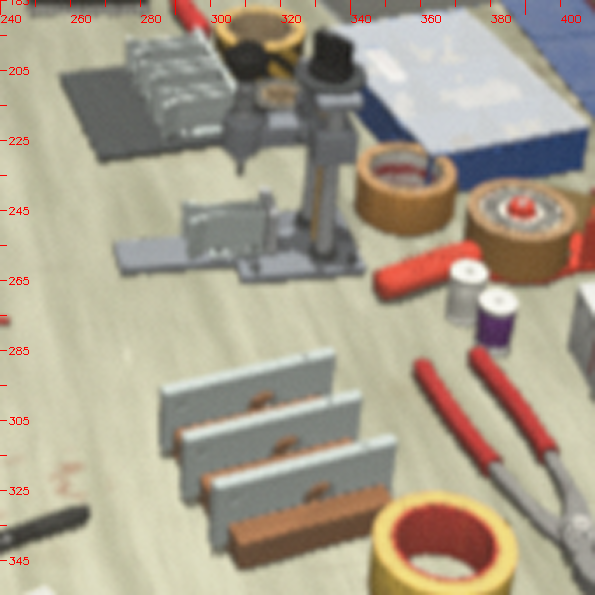

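Run:
```python
from h import *
T=np.load("top0.npy");S=np.load("side0.npy")
P=lambda n,u,v,z:(onz(n,u,v,z)*1000).round(1)[:2]
s=lambda x,y:(240+x/3.5,185+y/3.5)
print("plates side top edges")
for a,b in(((162,390),(334,350)),((182,434),(360,394)),((212,484),(396,438))):
    A=P("side",*s(*a),.068);B=P("side",*s(*b),.068);d=B-A
    print(A,B,np.hypot(*d),np.degrees(np.arctan2(d[1],d[0])),(A+B)/2)
# top: bright plate lines by row centroid
g=T.astype(float).sum(2)/3; sat=T.max(2).astype(int)-T.min(2)
for c0,c1 in((-18,-9),(-4,5),(9,19)):
    pts=[]
    for r in range(188,215):
        o=373+(r-200)*.17+12.5
        cs=np.arange(int(o-13.5*1+c0*1.0)+2,int(o-13.5+c1)+2+6)
    # skip
m=((g>150)&(sat<25)).astype(np.uint8); m[:, :355]=0;m[:170]=0;m[230:]=0;m[:,412:]=0
n,l,st,ce=cv2.connectedComponentsWithStats(m)
for i in range(1,n):
    if st[i,4]>20:
        ys,xs=np.nonzero(l==i); w=g[ys,xs]-140
        k=np.polyfit(ys,xs,1,w=w); print(st[i],k, P("top",np.polyval(k,190),190,.068),P("top",np.polyval(k,210),210,.068),P("top",np.polyval(k,ys.min()),ys.min(),.068),P("top",np.polyval(k,ys.max()),ys.max(),.068))
# rack base
hsv=cv2.cvtColor(T,cv2.COLOR_RGB2HSV)
m=((g<105)&(sat<30)).astype(np.uint8);m[:, :215]=0;m[:,270:]=0;m[:172]=0;m[:195]=0;m[226:]=0
n,l,st,ce=cv2.connectedComponentsWithStats(m);i=1+np.argmax(st[1:,4]);print("rack",st[i])
ys,xs=np.nonzero(l==i)
L=[(r,xs[ys==r].min()-.5) for r in range(199,216)];Rr=[(r,xs[ys==r].max()+.5) for r in range(199,214)]
for q in(L,Rr):
    q=np.array(q);k=np.polyfit(q[:,0],q[:,1],1);A=P("top",np.polyval(k,200),200,.01);B=P("top",np.polyval(k,215),215,.01);d=A-B;print(A,B,np.degrees(np.arctan2(d[1],d[0])))
q=[];
for c in range(223,262): q.append((c,ys[xs==c].max()+.5))
q=np.array(q);k=np.polyfit(q[:,0],q[:,1],1);A=P("top",225,np.polyval(k,225),.01);B=P("top",260,np.polyval(k,260),.01);print("front",A,B,np.degrees(np.arctan2(*(A-B)[::-1]))-90)
# press
print("bed front",P("top",302,219.25,.012),P("top",313,219.25,.012))
for z in(.215,.231):print("cap",z,P("top",310,180.5,z),"knob",P("top",310,160,z))
t=lambda x,y:(215+x/4,135+y/4)
print("block corners",[P("top",*t(*p),.032) for p in((580,215),(602,342),(735,185),(765,312))])
print("side cap",[P("side",*s(245,55),z) for z in(.215,.231)],"knobtop",P("side",*s(333,38),.238))
# top-edge profile in side image
for a,b in(((162,390),(334,350)),((182,434),(360,394)),((212,484),(396,438))):
    a=np.array(s(*a));b=np.array(s(*b));o=[]
    for f in np.linspace(0,1,31):
        p=a+(b-a)*f; o.append(int(max(cv2.getRectSubPix(g2,(1,1),(float(p[0]),float(p[1]+e)))[0,0] for g2 in [S.sum(2).astype(np.float32)/3] for e in(-1,-.5,0,.5,1))))
    print(o)
cv2.imwrite("pics/pl.png",cv2.resize(S[280:345,280:360],None,fx=9,fy=9,interpolation=cv2.INTER_CUBIC)[:,:,::-1])
```

```text
plates side top edges
[ 483.2 -253.3] [ 631.6 -228.5] 150.45796755240318 9.487364068106386 [ 557.4 -240.9]
[ 487.7 -305.7] [ 636.1 -284.3] 149.93505260612014 8.205761705876705 [ 561.9 -295. ]
[ 497.8 -362.3] [ 647.8 -337.9] 151.97157628977857 9.239189620957873 [ 572.8 -350.1]
[381 181   9  37  76] [2.16889352e-01 3.41758487e+02] [ 596.2 -289.5] [ 516.3 -302.8] [ 632.6 -283.4] [ 488.5 -307.4]
[367 182   9  37  79] [2.08854091e-01 3.29115468e+02] [ 597.  -233.7] [ 517.  -246.8] [ 629.3 -228.4] [ 485.3 -252. ]
[396 185   8  30  61] [2.24997084e-01 3.54349669e+02] [ 595.5 -345.1] [ 515.5 -358.7] [ 615.7 -341.7] [ 499.7 -361.4]
rack [220 195  45  26 983]
[575.5 358.5] [514.  354.1] 4.09223750787618
[573.2 184.7] [511.7 178.4] 5.8489216459289395
front [493.4 338.8] [505.4 198.1] 4.874836606637388
bed front [492.2  29.4] [491.6 -14.7]
cap 0.215 [605.    4.6] knob [682.   3.]
cap 0.231 [601.4   5.5] knob [677.6   3.9]
block corners [array([ 609.9, -204.9]), array([ 481. , -221.9]), array([ 638.7, -362. ]), array([ 509. , -385.3])]
side cap [array([608.3,   5.8]), array([600.5, -21.7])] knobtop [680.7 -16.2]
[200, 220, 218, 218, 219, 219, 218, 216, 218, 218, 215, 216, 213, 215, 213, 214, 217, 217, 214, 214, 210, 217, 215, 213, 202, 195, 215, 217, 214, 214, 195]
[181, 213, 217, 218, 218, 218, 215, 214, 217, 212, 214, 214, 214, 215, 212, 213, 214, 214, 211, 211, 214, 212, 213, 213, 199, 195, 219, 217, 218, 216, 190]
[179, 216, 219, 218, 221, 216, 219, 215, 216, 217, 217, 219, 216, 215, 214, 214, 213, 214, 215, 214, 217, 213, 215, 214, 202, 198, 218, 220, 221, 213, 184]
```

View pics/pl.png

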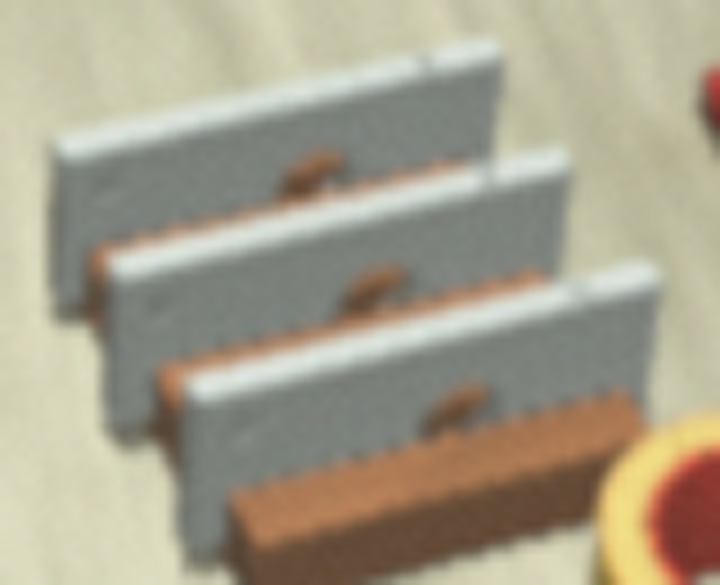

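All three drill spots (dark notches in the top edges at 5/6 of the length) lie at the far, +x end, so no plate has to be turned round. Next I'll refine the press.

```bash
cat >> h.py <<'E'
from scipy.spatial.transform import Rotation as Ro
def tri(a,b):
    o1,d1=ray("top",*a);o2,d2=ray("side",*b);A=np.stack([d1,-d2],1);k=np.linalg.lstsq(A,o2-o1,rcond=None)[0]
    p,q=o1+k[0]*d1,o2+k[1]*d2; return ((p+q)/2*1000).round(1),np.linalg.norm(p-q)*1000
def go(x,y,z,yd,s=None):
    """shift+turn to world mm target, tool y along yaw yd deg (mod 180), down"""
    s=s or get_state(); R=Ro.from_rotvec(s['tool_rot']); d=R.inv().apply(np.array([x,y,z])-s['position']*1000)
    best=None
    for h in(0,180):
        a=np.radians(yd+h); yv=np.array([np.cos(a),np.sin(a),0]);zv=np.array([0,0,-1.]);xv=np.cross(yv,zv)
        r=(R.inv()*Ro.from_matrix(np.stack([xv,yv,zv],1))).as_rotvec()
        if best is None or np.linalg.norm(r)<np.linalg.norm(best): best=r
    print("shift",d.round(1),"dr",best.round(3),"q7",s['joint_positions'][6].round(2))
E
python3 - <<'E'
from h import *
import bench; print([k for k in dir(bench) if not k.startswith('__')][:40], getattr(bench,'nose_length',None), get_state().get('nose_length'))
T=np.load("top0.npy");S=np.load("side0.npy")
a=cv2.resize(T[140:224,290:325],None,fx=7,fy=7,interpolation=cv2.INTER_CUBIC)
b=cv2.resize(S[185:269,290:350],None,fx=7,fy=7,interpolation=cv2.INTER_CUBIC)
c=np.hstack([a,b])
for k in range(0,84,10): cv2.putText(c,f"{140+k}/{185+k}",(0,k*7+4),0,.33,(255,0,0),1); cv2.line(c,(235,k*7),(250,k*7),(255,0,0),1)
for k in range(0,95,10): cv2.line(c,(k*7,0),(k*7,8),(255,255,0),1)
cv2.imwrite("pics/press.png",c[:,:,::-1])
go(679,3.5,300,31)
# bed edges
g=T.astype(float).sum(2)/3; 
bl=(T[:,:,2].astype(float)-T[:,:,0])  # bed bluish vs table
E=[]
for r in range(204,217):
    row=bl[r,294:322]; th=(row.max()+np.median(row[[0,1,2,25,26,27]]))/2; w=np.where(row>th)[0]
    def sub(i,j): return 294+i+(th-row[i])/(row[j]-row[i])*(j-i)
    E.append((r,sub(w[0]-1,w[0]),sub(w[-1]+1,w[-1])))
E=np.array(E); 
for c in(1,2):
    k=np.polyfit(E[:,0],E[:,c],1);A=onz("top",np.polyval(k,204),204,.012);B=onz("top",np.polyval(k,217),217,.012);d=A-B;print((A*1000).round(1),(B*1000).round(1),np.degrees(np.arctan2(d[1],d[0])))
E
```

```text
['MotionError', 'calibration', 'close_job', 'get_image', 'get_state', 'nose_length'] 0.017 None
shift [-617.4 -367.5  -60.4] dr [-0.     0.     0.606] q7 -0.06
[554.4  29.9  12. ] [501.3  31.5  12. ] -1.709007317793316
[553.8 -15.   12. ] [500.8 -12.   12. ] -3.194945539001664
```

View pics/press.png

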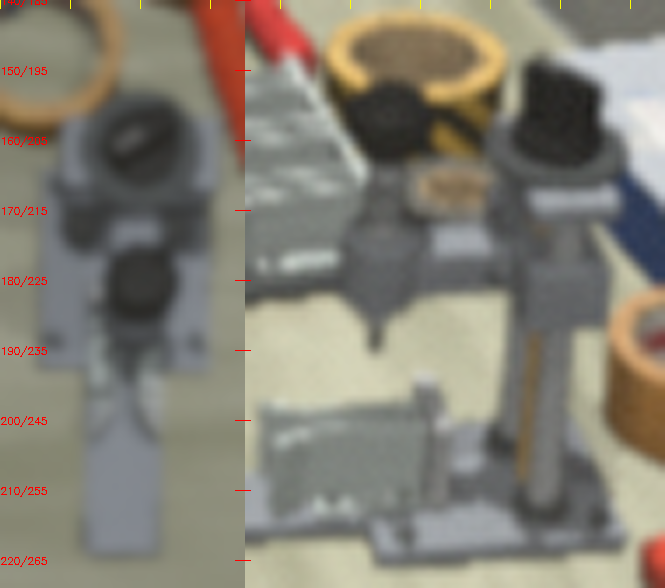

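Run:
```python
from h import *
print("cap",tri((310,180.6),(310.1,201)),"knob",tri((310,160),(335.3,195.3)))
for z in(.231,.238):
  print(z,"bar ends top",onz("top",290+115/7,140+150/7,z)*1000,onz("top",290+170/7,140+118/7,z)*1000)
  print("bar ends side",onz("side",335-5+ -0+(530-545)/7*0+ (530-525)/7,185+65/7,z)*1000,onz("side",290+(598-245)/7,185+90/7,z)*1000)
print(proj("side",[[.679,.003,.231],[.679,.003,.238]]),proj("top",[[.679,.003,.231],[.679,.003,.238]]))
```

```text
cap (array([606.5,   4.4, 214.5]), np.float64(3.501031584312847)) knob (array([683.1,   2.9, 228.2]), np.float64(9.202868272563517))
0.231 bar ends top [672.45505804  16.96162148 231.        ] [689.20273278 -11.94673874 231.        ]
bar ends side [674.24194109   7.8467405  231.        ] [697.39256141 -18.77359632 231.        ]
0.238 bar ends top [670.580911    17.28343045 238.        ] [687.26020682 -11.50690012 238.        ]
bar ends side [670.09716733  -4.43670137 238.        ] [693.0284978  -30.80488213 238.        ]
[[332.63445611 194.91671663]
 [332.80828917 192.92959234]] [[310.23526835 159.63095303]
 [310.32885831 159.12019365]]
```

send_rows(xyz=[[-617,-367,-60],[-617,-367,-60],[-617,-367,-60],[-617,-367,-60],[-617,-367,-60],[-617,-367,-60],[-617,-367,-60],[-617,-367,-60],[-617,-367,-60],[-617,-367,-60]], dr=[[0,0,0.606],[0,0,0.606],[0,0,0.606],[0,0,0.606],[0,0,0.606],[0,0,0.606],[0,0,0.606],[0,0,0.606],[0,0,0.606],[0,0,0.606]], jaw=42, grip_force=60)

```text
time: 1.23
position: [0.5061, 0.2505, 0.2749]
tool_rot: [1.547, 2.734, 0.002]
ft_force: [0.6, 1.4, 0.1]
grip_width: 0.492
grip_force: 0.0
```

send_rows(xyz=[[-310,-184,0],[-310,-184,0],[-310,-184,0],[-310,-184,0],[-310,-184,0],[-310,-184,0],[-310,-184,0],[-310,-184,0],[-310,-184,0],[-310,-184,0]], dr=[[0,0,0],[0,0,0],[0,0,0],[0,0,0],[0,0,0],[0,0,0],[0,0,0],[0,0,0],[0,0,0],[0,0,0]])

```text
time: 2.07
position: [0.5062, -0.1163, 0.275]
tool_rot: [1.561, 2.723, -0.003]
ft_force: [-0.0, -1.3, -0.2]
grip_width: 0.485
grip_force: 0.0
```

Run:
```python
from h import *
go(682,3,275,31)
```

```text
shift [ 1.41e+01  2.12e+02 -1.00e-01] dr [-0.     0.003 -0.011] q7 0.71
```

send_rows(xyz=[[14,212,0],[14,212,0],[14,212,0],[14,212,0],[14,212,0],[14,212,0],[14,212,0],[14,212,15],[14,212,30],[14,212,46]], dr=[[0,0,0],[0,0,0],[0,0,0],[0,0,0],[0,0,0],[0,0,0],[0,0,0],[0,0,0],[0,0,0],[0,0,0]])

```text
time: 2.9
position: [0.6812, 0.0116, 0.2289]
tool_rot: [1.548, 2.732, 0.001]
ft_force: [0.4, -0.1, -0.1]
grip_width: 0.485
grip_force: 0.0
```

send_rows(xyz=[[0,0,2],[0,0,2],[0,0,2],[0,0,2],[0,0,2],[0,0,2],[0,0,2],[0,0,2],[0,0,2],[0,0,2]], dr=[[0,0,0],[0,0,0],[0,0,0],[0,0,0],[0,0,0],[0,0,0],[0,0,0],[0,0,0],[0,0,0],[0,0,0]], jaw=5, grip_force=30)

```text
time: 3.73
position: [0.681, 0.012, 0.2277]
tool_rot: [-1.548, -2.733, 0.002]
ft_force: [-4.6, -0.9, 5.8]
grip_width: 0.157
grip_force: 30.0
```

Run:
```python
from h import *
s=get_state();print(s['ft_force'],s['torque'],s['position'],s['grip_width']*87,s['grip_force'],s['joint_positions'][6]);go(682,3,226,31)
```

```text
[-4.60600296 -0.94863883  5.80536069] [-0.35347208  1.29505264  0.03120562] [0.68095131 0.01203508 0.22768055] 13.645357688538914 30.000173449516296 0.6251178830436367
shift [-8.3 -3.7  1.7] dr [-0.001 -0.    -0.001] q7 0.63
```

send_rows(xyz=[[0,0,0],[0,0,0],[0,0,0],[-3,0,0],[-6,0,0],[-9,0,0],[-9,0,0],[-9,0,0],[-9,0,0],[-9,0,0]], dr=[[0,0,0],[0,0,0],[0,0,0],[0,0,0],[0,0,0],[0,0,0],[0,0,0],[0,0,0],[0,0,0],[0,0,0]], jaw=24)

```text
time: 4.57
position: [0.6864, 0.0054, 0.2262]
tool_rot: [-1.547, -2.734, -0.0]
ft_force: [0.2, 0.9, -0.1]
grip_width: 0.275
grip_force: 0.0
```

send_rows(xyz=[[0,0,0],[0,0,0],[0,0,0],[0,0,0],[0,0,0],[0,0,0],[0,0,0],[0,0,0],[0,0,0],[0,0,0]], dr=[[0,0,0],[0,0,0],[0,0,0],[0,0,0],[0,0,0],[0,0,0],[0,0,0],[0,0,0],[0,0,0],[0,0,0]], jaw=5, grip_force=45)

```text
time: 5.4
position: [0.6853, 0.0048, 0.2262]
tool_rot: [-1.547, -2.732, 0.002]
ft_force: [-4.6, -0.8, 1.9]
grip_width: 0.159
grip_force: 45.0
```

send_rows(xyz=[[0,0,0],[0,0,0],[0,0,0],[0,0,0],[0,0,0],[0,0,0],[0,0,0],[0,0,0],[0,0,0],[0,0,0]], dr=[[0,0,0.05],[0,0,0.1],[0,0,0.15],[0,0,0.2],[0,0,0.25],[0,0,0.3],[0,0,0.35],[0,0,0.4],[0,0,0.4],[0,0,0.4]])

```text
time: 6.23
position: [0.6864, 0.0051, 0.2263]
tool_rot: [2.058, 2.373, -0.0]
ft_force: [-2.5, -0.9, 1.9]
grip_width: 0.159
grip_force: 45.0
```

Run:
```python
from h import *
s=get_state();print(s['ft_force'],s['torque'],s['position'],s['grip_width']*87,s['joint_positions'][6]);go(683,3,226,31)
```

```text
[-2.45580229 -0.87427464  1.86777959] [-0.19453165  0.56835691 -0.24622241] [0.68638764 0.00512812 0.22629152] 13.8153657829073 0.261833933522387
shift [-1.6 -3.7  0.3] dr [ 0.     0.    -0.399] q7 0.26
```

send_rows(xyz=[[0,0,0],[0,0,0],[0,0,0],[0,0,0],[0,0,0],[0,0,0],[0,0,0],[0,0,0],[0,0,0],[0,0,0]], dr=[[0,0,0.08],[0,0,0.16],[0,0,0.24],[0,0,0.32],[0,0,0.4],[0,0,0.48],[0,0,0.56],[0,0,0.64],[0,0,0.72],[0,0,0.8]])

```text
time: 7.07
position: [0.6884, 0.0046, 0.2263]
tool_rot: [2.819, 1.378, 0.006]
ft_force: [4.2, -3.1, -2.7]
grip_width: 0.16
grip_force: 45.0
```

Run:
```python
from h import *
s=get_state();print(s['ft_force'],s['torque'],s['position'],s['grip_width']*87,s['joint_positions'][6]);go(683,3,226,31)
```

```text
[ 4.20762095 -3.08010578 -2.72349431] [-0.56102594 -0.75489872  0.17552045] [0.68837801 0.0045508  0.22633523] 13.896052149236116 -0.49204060181835146
shift [-4.5 -3.3  0.3] dr [ 5.000e-03  1.000e-03 -1.203e+00] q7 -0.49
```

send_rows(xyz=[[0,0,0],[0,0,0],[0,0,0],[0,0,0],[0,0,0],[0,0,0],[0,0,0],[0,0,0],[0,0,0],[0,0,0]], dr=[[0,0,0.06],[0,0,0.12],[0,0,0.18],[0,0,0.24],[0,0,0.3],[0,0,0.36],[0,0,0.42],[0,0,0.48],[0,0,0.54],[0,0,0.54]])

```text
time: 7.9
position: [0.6894, 0.0047, 0.2264]
tool_rot: [3.082, 0.586, 0.01]
ft_force: [6.8, -3.3, -3.4]
grip_width: 0.212
grip_force: 60.8
```

Run:
```python
from h import *
s=get_state();print(s['ft_force'],s['torque'],s['position'],s['grip_width']*87,s['joint_positions'][6]);go(683,3,226,31)
```

```text
[ 6.83994016 -3.28467359 -3.36764988] [-0.85973721 -1.19899037  1.75617526] [0.68938079 0.00470137 0.22642231] 18.48120405909118 -0.9889588104820928
shift [-6.6 -0.8  0.4] dr [ 1.000e-03 -8.000e-03  1.405e+00] q7 -0.99
```

send_rows(xyz=[[0,0,0],[0,0,0],[0,0,0],[0,0,0],[0,0,0],[0,0,0],[0,0,0],[0,0,0],[0,0,0],[0,0,0]], dr=[[0,0,-0.06],[0,0,-0.12],[0,0,-0.18],[0,0,-0.21],[0,0,-0.21],[0,0,-0.21],[0,0,-0.21],[0,0,-0.21],[0,0,-0.21],[0,0,-0.21]])

```text
time: 8.73
position: [0.6889, 0.0042, 0.2264]
tool_rot: [3.005, 0.903, 0.008]
ft_force: [5.4, -2.8, -2.8]
grip_width: 0.177
grip_force: 43.7
```

Run:
```python
from h import *
s=get_state();print(s['ft_force'],s['torque'],s['position'],s['grip_width']*87,s['joint_positions'][6]);go(683,3,226,31)
```

```text
[ 5.41271419 -2.7968847  -2.84247108] [-0.6925114  -0.97071415  0.46248847] [0.68885711 0.00422515 0.22644653] 15.408044832596913 -0.7949335269518869
shift [-5.6 -2.2  0.4] dr [ 7.000e-03  1.000e-03 -1.528e+00] q7 -0.79
```

send_rows(xyz=[[0,0,0],[0,0,0],[0,0,0],[0,0,-20],[0,0,-40],[0,0,-60],[0,0,-60],[0,0,-60],[0,0,-60],[0,0,-60]], dr=[[0,0,0],[0,0,0],[0,0,0],[0,0,0],[0,0,0],[0,0,0],[0,0,0],[0,0,0],[0,0,0],[0,0,0]], jaw=40)

```text
time: 9.57
position: [0.6859, 0.0057, 0.2849]
tool_rot: [-3.009, -0.901, 0.003]
ft_force: [-0.2, 1.1, -0.6]
grip_width: 0.463
grip_force: 0.0
```

Run:
```python
from h import *
s=get_state();print(s['ft_force'],s['torque'],s['position'],s['joint_positions'][6]);go(527.8,-245.2,286,99.4)
```

```text
[-0.19769462  1.14348874 -0.56720898] [-0.04218159  0.10378134  0.03963314] [0.68585727 0.00568744 0.28485271] -0.8122347585971851
shift [-270.   122.6   -0.9] dr [-0.001  0.002  0.418] q7 -0.81
```

send_rows(xyz=[[-270,122.6,0],[-270,122.6,0],[-270,122.6,0],[-270,122.6,0],[-270,122.6,0],[-270,122.6,0],[-270,122.6,0],[-270,122.6,0],[-270,122.6,0],[-270,122.6,0]], dr=[[0,0,0.418],[0,0,0.418],[0,0,0.418],[0,0,0.418],[0,0,0.418],[0,0,0.418],[0,0,0.418],[0,0,0.418],[0,0,0.418],[0,0,0.418]], jaw=34)

```text
time: 10.4
position: [0.5279, -0.2452, 0.2856]
tool_rot: [-3.13, -0.256, 0.0]
ft_force: [-0.4, -0.0, 0.1]
grip_width: 0.389
grip_force: 0.0
```

Run:
```python
from h import *
go(527.8,-245.2,54,99.4)
S=np.load("side0.npy");S1=avg("side",2);T0=np.load("top0.npy");T1=avg("top",2);np.save("side1.npy",S1);np.save("top1.npy",T1)
def z(i,x,y): return cv2.resize(i[y:y+84,x:x+65],None,fx=6,fy=6,interpolation=cv2.INTER_CUBIC)
cv2.imwrite("pics/cmp.png",np.hstack([z(S,290,185),z(S1,290,185)])[:,:,::-1])
print(proj("side",[[.605,.005,.215],[.605,.005,.231]]),proj("top",[[.605,.005,.215],[.605,.005,.231]]))
```

```text
shift [-1.000e-01  3.000e-01  2.316e+02] dr [-0.001  0.    -0.001] q7 -0.84
[[309.01525746 200.91869553]
 [309.29136708 196.38336972]] [[309.90179376 180.51060095]
 [310.11334219 179.52749618]]
```

View pics/cmp.png

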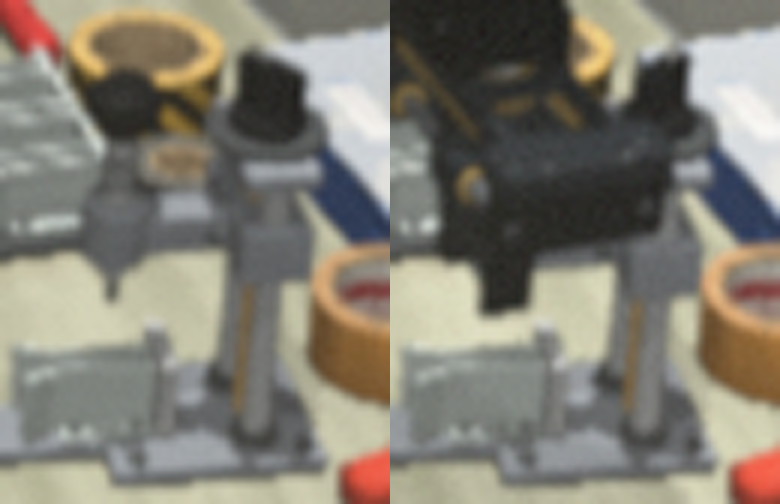

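The head collar on the column moved from crop row 280 to 293 (about 2 px, several mm lower), consistent with reaching the clockwise stop. I'll confirm that by touch on the cap later. Now I'll grasp plate A.

send_rows(xyz=[[0,0,40],[0,0,80],[0,0,120],[0,0,160],[0,0,195],[0,0,215],[0,0,231],[0,0,231],[0,0,231],[0,0,231]], dr=[[0,0,0],[0,0,0],[0,0,0],[0,0,0],[0,0,0],[0,0,0],[0,0,0],[0,0,0],[0,0,0],[0,0,0]])

```text
time: 11.43
position: [0.5293, -0.2455, 0.0562]
tool_rot: [3.13, 0.259, 0.002]
ft_force: [0.1, 0.4, 0.9]
grip_width: 0.391
grip_force: 0.0
```

send_rows(xyz=[[0,0,0],[0,0,0],[0,0,0],[0,0,0],[0,0,0],[0,0,0],[0,0,0],[0,0,0],[0,0,0],[0,0,0]], dr=[[0,0,0],[0,0,0],[0,0,0],[0,0,0],[0,0,0],[0,0,0],[0,0,0],[0,0,0],[0,0,0],[0,0,0]], jaw=2, grip_force=35)

```text
time: 12.27
position: [0.5285, -0.2456, 0.0557]
tool_rot: [-3.131, -0.257, -0.001]
ft_force: [-0.6, 0.3, 5.8]
grip_width: 0.114
grip_force: 35.0
```

Run:
```python
from h import *
s=get_state();print(s['ft_force'],s['position'],s['grip_width']*87)
```

```text
[-0.64753532  0.32041021  5.78997951] [ 0.52849062 -0.24557357  0.05571783] 9.877901529368556
```

send_rows(xyz=[[0,0,-15],[0,0,-35],[0,0,-60],[0,0,-85],[0,0,-100],[0,0,-100],[0,0,-100],[0,0,-100],[0,0,-100],[0,0,-100]], dr=[[0,0,0],[0,0,0],[0,0,0],[0,0,0],[0,0,0],[0,0,0],[0,0,0],[0,0,0],[0,0,0],[0,0,0]])

```text
time: 13.1
position: [0.5274, -0.2451, 0.1539]
tool_rot: [-3.13, -0.257, 0.004]
ft_force: [-0.4, 0.0, -3.2]
grip_width: 0.109
grip_force: 35.0
```

Run:
```python
from h import *
s=get_state();print(s['ft_force'],s['position'],s['grip_width']*87);go(440.5,12.2,100,87.6)
```

```text
[-0.43593479  0.02673692 -3.16681452] [ 0.52736051 -0.2451034   0.15386751] 9.446423079327007
shift [ -43.6 -268.    54.2] dr [-0.001  0.002  0.206] q7 -0.76
```

send_rows(xyz=[[-6,-36,0],[-12,-72,0],[-18,-108,0],[-24,-144,0],[-30,-180,0],[-35,-216,10],[-40,-250,25],[-43.6,-268,40],[-43.6,-268,54],[-43.6,-268,54]], dr=[[0,0,0.03],[0,0,0.06],[0,0,0.09],[0,0,0.12],[0,0,0.15],[0,0,0.18],[0,0,0.206],[0,0,0.206],[0,0,0.206],[0,0,0.206]])

```text
time: 13.93
position: [0.4385, 0.0126, 0.0985]
tool_rot: [3.139, -0.062, -0.009]
ft_force: [-0.1, -1.1, -2.5]
grip_width: 0.11
grip_force: 35.0
```

Run:
```python
from h import *
go(440.5,12.2,61,87.6)
im=avg("top",2);np.save("top2.npy",im);print(get_state()['position'])
P=lambda n,u,v,z:(onz(n,u,v,z)*1000).round(1)[:2]
crop(im,270,140,70,120,5,"pics/t2.png")
# expected plate ends now
print(proj("top",[[.395,.0141,.11],[.545,.0078,.11]]))
```

```text
shift [ 2.3  0.3 37.5] dr [0.002 0.005 0.003] q7 -1.72
[0.4410991  0.01092784 0.10096833]
[[307.33658815 240.91381997]
 [308.19296463 201.88066989]]
```

View pics/t2.png

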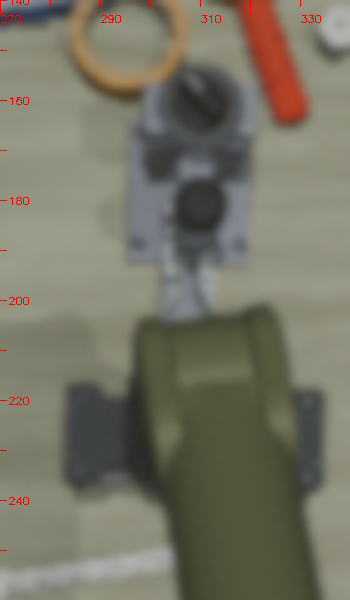

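send_rows(xyz=[[0,-1.3,10],[0,-1.3,20],[0,-1.3,30],[0,-1.3,36],[0,-1.3,39],[0,-1.3,39],[0,-1.3,39],[0,-1.3,39],[0,-1.3,39],[0,-1.3,39]], dr=[[0,0,0],[0,0,0],[0,0,0],[0,0,0],[0,0,0],[0,0,0],[0,0,0],[0,0,0],[0,0,0],[0,0,0]])

```text
time: 14.87
position: [0.4419, 0.0132, 0.0626]
tool_rot: [-3.14, 0.066, -0.001]
ft_force: [1.1, 0.9, -2.4]
grip_width: 0.112
grip_force: 35.0
```

Run:
```python
from h import *
s=get_state();print(s['ft_force'],s['position'],s['torque']);go(440.5,12.2,60.5,87.6)
im=avg("side",2);np.save("side2.npy",im)
crop(im,240,195,110,85,6,"pics/s2.png")
```

```text
[ 1.06115021  0.94865646 -2.43598639] [0.44191444 0.01319693 0.06264134] [-0.0198231   0.23201664  0.00031376]
shift [-1.4  1.1  2.1] dr [-0.001 -0.001 -0.   ] q7 -1.64
```

View pics/s2.png

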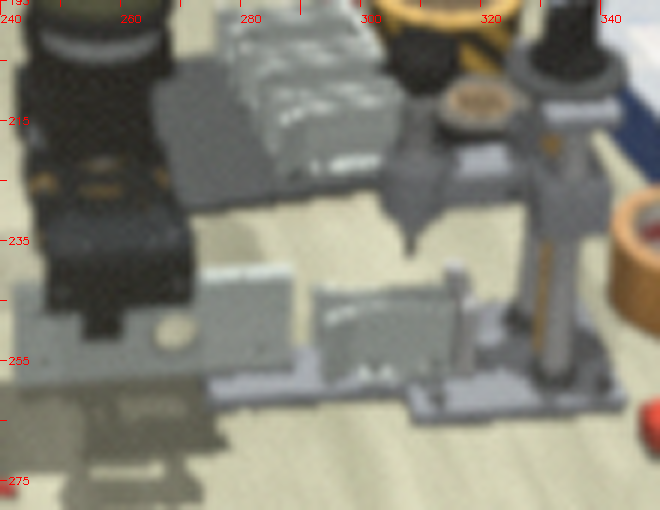

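send_rows(xyz=[[0,0.7,1],[8,0.7,1],[16,0.7,1.5],[24,0.7,1.5],[32,0.7,1.5],[40,0.7,1.5],[48,0.7,1.5],[56,0.7,1.5],[64,0.7,1.5],[68,0.7,1.5]], dr=[[0,0,0],[0,0,0],[0,0,0],[0,0,0],[0,0,0],[0,0,0],[0,0,0],[0,0,0],[0,0,0],[0,0,0]])

```text
time: 15.8
position: [0.5108, 0.0094, 0.0608]
tool_rot: [3.14, -0.066, 0.001]
ft_force: [0.3, -0.3, -3.0]
grip_width: 0.111
grip_force: 35.0
```

send_rows(xyz=[[1,0,0],[2,0,0],[3,0,0],[4,0,0],[5,0,0],[6,0,0],[7,0,0],[8,0,0],[8,0,0],[8,0,0]], dr=[[0,0,0],[0,0,0],[0,0,0],[0,0,0],[0,0,0],[0,0,0],[0,0,0],[0,0,0],[0,0,0],[0,0,0]])

```text
time: 16.63
position: [0.5175, 0.0091, 0.0608]
tool_rot: [3.141, -0.066, 0.0]
ft_force: [0.1, -0.5, -1.2]
grip_width: 0.11
grip_force: 35.0
```

Run:
```python
from h import *
s=get_state();print(s['ft_force'],s['position'],s['torque']);go(525,8.6,60.5,87.6)
```

```text
[ 0.08513012 -0.50705157 -1.17862583] [0.5175006  0.00913731 0.06078637] [0.00093054 0.17920893 0.04380548]
shift [7.5 0.2 0.3] dr [ 0. -0. -0.] q7 -1.45
```

send_rows(xyz=[[1,0,0],[2,0,0],[3,0,0],[4,0,0],[5,0,0],[6,0,0],[7,0,0],[8,0,0],[9,0,0],[10,0,0]], dr=[[0,0,0],[0,0,0],[0,0,0],[0,0,0],[0,0,0],[0,0,0],[0,0,0],[0,0,0],[0,0,0],[0,0,0]])

```text
time: 17.47
position: [0.5275, 0.0087, 0.0608]
tool_rot: [-3.141, 0.066, -0.0]
ft_force: [-0.1, 0.0, -2.8]
grip_width: 0.109
grip_force: 35.0
```

Run:
```python
from h import *
s=get_state();print(s['ft_force'],s['position'],s['torque']);go(525,8.6,60.5,87.6)
```

```text
[-0.09774468  0.04123707 -2.77174381] [0.52754897 0.0087278  0.06076905] [-0.03247684  0.28138391  0.01976278]
shift [-2.5  0.2  0.3] dr [-0. -0. -0.] q7 -1.44
```

send_rows(xyz=[[0,0,0.5],[1,0,1],[2,0,1],[3,0,1],[4,0,1],[4.5,0,1],[5,0,1],[5.5,0,1],[6,0,1],[6,0,1]], dr=[[0,0,0],[0,0,0],[0,0,0],[0,0,0],[0,0,0],[0,0,0],[0,0,0],[0,0,0],[0,0,0],[0,0,0]])

```text
time: 18.3
position: [0.5306, 0.0086, 0.0597]
tool_rot: [-3.14, 0.066, 0.011]
ft_force: [-10.8, 1.5, 9.4]
grip_width: 0.112
grip_force: 35.0
```

Run:
```python
from h import *
s=get_state();print(s['ft_force'],s['position'],s['torque']);go(525,8.6,60.5,87.6)
```

```text
[-10.76699452   1.52162789   9.38542042] [0.53063236 0.0085886  0.05968321] [0.04350422 2.14472247 0.0155489 ]
shift [-5.6  0.2 -0.8] dr [-0.001  0.007 -0.   ] q7 -1.43
```

send_rows(xyz=[[0,0,0],[0,0,0],[0,0,0],[0,0,0],[0,0,-40],[0,0,-80],[0,0,-120],[0,0,-160],[0,0,-200],[0,0,-220]], dr=[[0,0,0],[0,0,0],[0,0,0],[0,0,0],[0,0,0],[0,0,0],[0,0,0],[0,0,0],[0,0,0],[0,0,0]], jaw=34)

```text
time: 19.13
position: [0.5355, 0.0081, 0.285]
tool_rot: [-3.138, 0.067, -0.011]
ft_force: [0.4, 0.2, 0.4]
grip_width: 0.391
grip_force: 0.0
```

send_rows(xyz=[[15,0,0],[30,0,0],[45,0,0],[60,0,0],[72,0,0],[72,0,10],[72,0,20],[72,0,28],[72,0,28],[72,0,28]], dr=[[0,0,0],[0,0,0],[0,0,0],[0,0,0],[0,0,0],[0,0,0],[0,0,0],[0,0,0],[0,0,0],[0,0,0]], jaw=0)

```text
time: 19.97
position: [0.6043, 0.0057, 0.251]
tool_rot: [-3.14, 0.066, 0.002]
ft_force: [0.2, -0.5, 0.1]
grip_width: 0.009
grip_force: 0.0
```

Run:
```python
from h import *
s=get_state();print(s['ft_force'],s['position'],s['torque']);go(608,5.3,235,87.6)
```

```text
[ 0.17272737 -0.46095327  0.10599127] [0.60433856 0.00566912 0.25099928] [-0.03621117  0.14086434  0.01391757]
shift [ 3.7  0.2 16. ] dr [-0.001  0.002 -0.   ] q7 -1.46
```

send_rows(xyz=[[3,0,4],[3,0,8],[3,0,12],[3,0,16],[3,0,18],[3,0,20],[3,0,21],[3,0,22],[3,0,22],[3,0,22]], dr=[[0,0,0],[0,0,0],[0,0,0],[0,0,0],[0,0,0],[0,0,0],[0,0,0],[0,0,0],[0,0,0],[0,0,0]])

```text
time: 20.8
position: [0.6083, 0.0053, 0.23]
tool_rot: [-3.141, 0.066, 0.0]
ft_force: [-1.1, 0.4, 1.9]
grip_width: 0.008
grip_force: 1.2
```

Run:
```python
from h import *
s=get_state();print(s['ft_force'],s['position'],s['torque']);go(608,5.3,235,87.6)
```

```text
[-1.10209778  0.40686967  1.92690765] [0.60829611 0.00530883 0.22997104] [-0.03035054  0.57180144 -0.0552581 ]
shift [-0.3  0.  -5. ] dr [-0.  0. -0.] q7 -1.45
```

send_rows(xyz=[[0,0,1],[0,0,2],[0,0,3],[0,0,4],[0,0,5],[0,0,6],[0,0,7],[0,0,8],[0,0,8],[0,0,8]], dr=[[0,0,0],[0,0,0],[0,0,0],[0,0,0],[0,0,0],[0,0,0],[0,0,0],[0,0,0],[0,0,0],[0,0,0]])

```text
time: 21.63
position: [0.6085, 0.0053, 0.2227]
tool_rot: [-3.14, 0.066, -0.001]
ft_force: [-2.8, 0.4, 7.8]
grip_width: 0.004
grip_force: 4.0
```

Run:
```python
from h import *
s=get_state();print(s['ft_force'],s['position'],s['torque']);go(608,5.3,235,87.6)
```

```text
[-2.80090815  0.41910812  7.79938098] [0.60848103 0.00527465 0.22268441] [0.07038813 0.95904219 0.04746317]
shift [ -0.5  -0.  -12.3] dr [-0.001 -0.    -0.   ] q7 -1.45
```

send_rows(xyz=[[0,0,1],[0,0,2],[0,0,3],[0,0,4],[0,0,5],[0,0,5.5],[0,0,6],[0,0,6.5],[0,0,6.5],[0,0,6.5]], dr=[[0,0,0],[0,0,0],[0,0,0],[0,0,0],[0,0,0],[0,0,0],[0,0,0],[0,0,0],[0,0,0],[0,0,0]])

```text
time: 22.47
position: [0.6086, 0.0052, 0.2175]
tool_rot: [-3.14, 0.066, -0.001]
ft_force: [-6.2, -0.0, 13.7]
grip_width: 0.002
grip_force: 7.2
```

Run:
```python
from h import *
s=get_state();print(s['ft_force'],s['position'],s['torque'])
```

```text
[-6.18995934 -0.0368277  13.73186969] [0.60857638 0.00524271 0.21748473] [0.17032909 1.56480176 0.02750554]
```

send_rows(xyz=[[0,0,0.5],[0,0,1],[0,0,1.5],[0,0,2],[0,0,2.5],[0,0,2.5],[0,0,2.5],[0,0,2.5],[0,0,2.5],[0,0,2.5]], dr=[[0,0,0],[0,0,0],[0,0,0],[0,0,0],[0,0,0],[0,0,0],[0,0,0],[0,0,0],[0,0,0],[0,0,0]])

```text
time: 23.3
position: [0.6086, 0.0053, 0.215]
tool_rot: [-3.14, 0.066, -0.001]
ft_force: [-6.1, 1.8, 14.1]
grip_width: 0.004
grip_force: 7.3
```

Run:
```python
from h import *
s=get_state();print(s['ft_force'],s['position'],s['torque'])
```

```text
[-6.11305146  1.77312631 14.12607695] [0.60856588 0.00526066 0.21500844] [ 0.11157648  1.62711591 -0.06717172]
```

send_rows(xyz=[[0,0,0.5],[0,0,1],[0,0,1.5],[0,0,2],[0,0,2],[0,0,2],[0,0,2],[0,0,2],[0,0,2],[0,0,2]], dr=[[0,0,0],[0,0,0],[0,0,0],[0,0,0],[0,0,0],[0,0,0],[0,0,0],[0,0,0],[0,0,0],[0,0,0]])

```text
time: 24.13
position: [0.6085, 0.0053, 0.2134]
tool_rot: [-3.139, 0.066, -0.001]
ft_force: [-7.5, 0.9, 16.7]
grip_width: 0.005
grip_force: 8.3
```

Run:
```python
from h import *
s=get_state();print(s['ft_force'],s['position'],s['torque'])
```

```text
[-7.51806301  0.88657104 16.74731289] [0.60854974 0.00528192 0.21336551] [0.12968057 1.81278295 0.018064  ]
```

send_rows(xyz=[[0,0,0.3],[0,0,0.6],[0,0,0.9],[0,0,1.2],[0,0,1.5],[0,0,1.5],[0,0,1.5],[0,0,1.5],[0,0,1.5],[0,0,1.5]], dr=[[0,0,0],[0,0,0],[0,0,0],[0,0,0],[0,0,0],[0,0,0],[0,0,0],[0,0,0],[0,0,0],[0,0,0]])

```text
time: 24.97
position: [0.6086, 0.0052, 0.2133]
tool_rot: [-3.138, 0.066, -0.002]
ft_force: [-10.3, 1.2, 24.8]
grip_width: 0.004
grip_force: 12.0
```

Run:
```python
from h import *
s=get_state();print(s['ft_force'],s['position'],s['torque'])
```

```text
[-10.29811682   1.23112945  24.76035143] [0.60862234 0.00523726 0.21330906] [ 0.23409604  2.49166302 -0.04378705]
```

send_rows(xyz=[[0,0,-1],[0,0,-2],[0,0,-2.5],[0,0,-2.5],[0,0,-2.5],[0,0,-2.5],[0,0,-2.5],[0,0,-2.5],[0,0,-2.5],[0,0,-2.5]], dr=[[0,0,0],[0,0,0],[0,0,0],[0,0,0],[0,0,0],[0,0,0],[0,0,0],[0,0,0],[0,0,0],[0,0,0]])

```text
time: 25.8
position: [0.6085, 0.0053, 0.2134]
tool_rot: [-3.14, 0.066, -0.001]
ft_force: [-4.7, 0.5, 10.8]
grip_width: 0.0
grip_force: 5.8
```

Run:
```python
from h import *
s=get_state();print(s['ft_force'],s['position'],s['torque'])
```

```text
[-4.70381066  0.53541841 10.80567599] [0.60852072 0.00525261 0.21342042] [ 0.0938173   1.27230981 -0.00260628]
```

send_rows(xyz=[[0,0,-1],[0,0,-2],[0,0,-2.5],[0,0,-2.5],[0,0,-2.5],[0,0,-2.5],[0,0,-2.5],[0,0,-2.5],[0,0,-2.5],[0,0,-2.5]], dr=[[0,0,0],[0,0,0],[0,0,0],[0,0,0],[0,0,0],[0,0,0],[0,0,0],[0,0,0],[0,0,0],[0,0,0]])

```text
time: 26.63
position: [0.6086, 0.0053, 0.2167]
tool_rot: [-3.139, 0.066, -0.001]
ft_force: [-6.5, 0.2, 15.0]
grip_width: 0.007
grip_force: 7.7
```

Run:
```python
from h import *
s=get_state();print(s['ft_force'],s['position'],s['torque'])
```

```text
[-6.49698238  0.24186748 14.96986851] [0.60856657 0.0052508  0.21667851] [ 0.10726782  1.64489932 -0.02000858]
```

The cap bottomed at tip height 196 mm, which is a 19 mm stroke from 215, so the head is fully down. The force at the bottom fell below the loading curve, so the punch has snapped. Next I'll fetch the plate.

send_rows(xyz=[[0,0,-20],[0,0,-45],[0,0,-70],[-30,0,-70],[-60,0,-70],[-78,0,-70],[-78,0,-70],[-78,0,-70],[-78,0,-70],[-78,0,-70]], dr=[[0,0,0],[0,0,0],[0,0,0],[0,0,0],[0,0,0],[0,0,0],[0,0,0],[0,0,0],[0,0,0],[0,0,0]], jaw=34)

```text
time: 27.47
position: [0.5312, 0.0086, 0.2842]
tool_rot: [3.14, -0.067, 0.001]
ft_force: [-0.2, 0.8, -0.1]
grip_width: 0.389
grip_force: 0.0
```

Run:
```python
from h import *
s=get_state();print(s['ft_force'],s['position'],s['torque']);go(530.5,8.6,60,87.6)
```

```text
[-0.23394816  0.82433645 -0.12045794] [0.53121581 0.00861276 0.28416372] [-0.06219087  0.12376581  0.03666892]
shift [-9.000e-01 -2.000e-01  2.242e+02] dr [ 0.001 -0.001 -0.   ] q7 -1.64
```

send_rows(xyz=[[0,0,40],[0,0,80],[0,0,120],[0,0,160],[0,0,195],[0,0,215],[0,0,224],[0,0,224],[0,0,224],[0,0,224]], dr=[[0,0,0],[0,0,0],[0,0,0],[0,0,0],[0,0,0],[0,0,0],[0,0,0],[0,0,0],[0,0,0],[0,0,0]])

```text
time: 28.3
position: [0.5322, 0.0084, 0.0618]
tool_rot: [-3.141, 0.066, -0.005]
ft_force: [0.8, 0.9, 0.0]
grip_width: 0.391
grip_force: 0.0
```

send_rows(xyz=[[0,0,0],[0,0,0],[0,0,0],[0,0,0],[0,0,0],[0,0,0],[0,0,0],[0,0,0],[0,0,0],[0,0,0]], dr=[[0,0,0],[0,0,0],[0,0,0],[0,0,0],[0,0,0],[0,0,0],[0,0,0],[0,0,0],[0,0,0],[0,0,0]], jaw=2)

```text
time: 29.13
position: [0.5307, 0.0087, 0.0607]
tool_rot: [-3.14, 0.066, -0.0]
ft_force: [-1.4, 0.5, 5.8]
grip_width: 0.111
grip_force: 35.0
```

send_rows(xyz=[[0,0,-1],[-5,0,-1.5],[-15,0,-1.5],[-25,0,-1.5],[-37,0,-1.5],[-50,0,-1.5],[-63,0,-1.5],[-76,0,-1.5],[-88,0,-1.5],[-88,0,-1.5]], dr=[[0,0,0],[0,0,0],[0,0,0],[0,0,0],[0,0,0],[0,0,0],[0,0,0],[0,0,0],[0,0,0],[0,0,0]])

```text
time: 29.97
position: [0.4393, 0.0126, 0.0609]
tool_rot: [-3.139, 0.066, 0.006]
ft_force: [-0.0, -0.6, 0.2]
grip_width: 0.109
grip_force: 35.0
```

Run:
```python
from h import *
s=get_state();print(s['ft_force'],s['position'],s['torque'],s['grip_width']*87);
im=avg("side",2);np.save("side3.npy",im);crop(im,240,185,110,95,6,"pics/s3.png")
```

```text
[-0.03102635 -0.61941455  0.21439516] [0.43932853 0.01255959 0.06088645] [-0.13509499  0.36267601 -0.04847882] 9.479389521510845
```

View pics/s3.png

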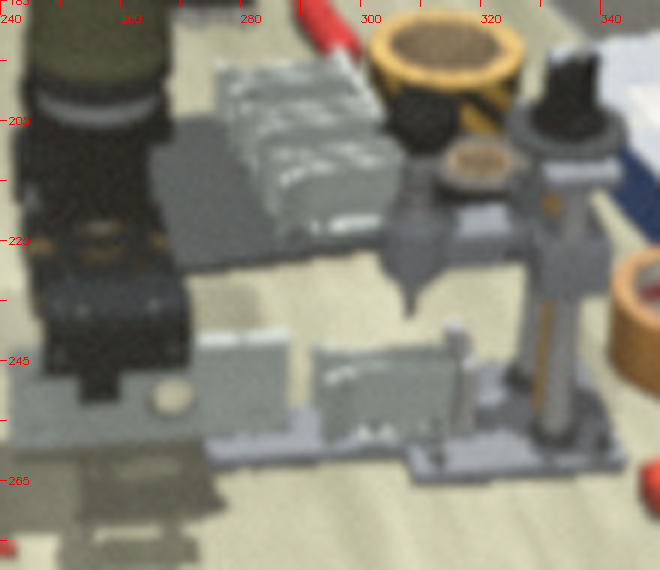

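```bash
cat >> h.py <<'E'
def rack(T):
    P=lambda u,v,z=.01:(onz("top",u,v,z)*1000)[:2]
    g=T.astype(float).sum(2)/3; sat=T.max(2).astype(int)-T.min(2)
    m=((g<105)&(sat<30)).astype(np.uint8);m[:,:205]=0;m[:,280:]=0;m[:192]=0;m[232:]=0
    n,l,st,ce=cv2.connectedComponentsWithStats(m);i=1+np.argmax(st[1:,4]);x0,y0,w,h,ar=st[i]
    # sub-pixel edges: half level between inside and outside
    def cross(v):  # inside dark first
        a=np.median(v[:3]);b=np.median(v[-3:]);t=(a+b)/2;k=np.where(v>t)[0][0]; return k-1+(t-v[k-1])/(v[k]-v[k-1])
    xc=x0+w//2
    L=[];R=[]
    for r in range(200,y0+h-4):
        row=g[r]; ys=np.where(l[r]==i)[0]
        L.append((r,ys.min()+4-cross(row[ys.min()+4-np.arange(10)]))); R.append((r,ys.max()-4+cross(row[ys.max()-4+np.arange(10)])))
    F=[]
    for c in range(x0+6,x0+w-6):
        ys=np.where(l[:,c]==i)[0]; F.append((c,ys.max()-4+cross(g[ys.max()-4+np.arange(10),c])))
    def line(p,sw):
        W=np.array([P(*( (q[1],q[0]) if sw else q)) for q in p]); vx,vy,a,b=cv2.fitLine(W.astype(np.float32),cv2.DIST_HUBER,0,.01,.01).ravel(); return np.array([vx,vy]),np.array([a,b])
    l1,r1,f1=line(L,1),line(R,1),line(F,0)
    it=lambda p,q:p[1]+p[0]*np.linalg.solve(np.stack([p[0],-q[0]],1),q[1]-p[1])[0]
    A,B=it(l1,f1),it(r1,f1); ang=[np.degrees(np.arctan(d[1]/d[0])) for d in(l1[0],r1[0])]+[-np.degrees(np.arctan(f1[0][0]/f1[0][1]))]
    d=A-B; yaw=np.degrees(np.arctan2(d[1],d[0]))-90
    M=(A+B)/2; a=np.radians(yaw); u=np.array([np.cos(a),np.sin(a)]); v=np.array([-u[1],u[0]])
    print("corners",A.round(1),B.round(1),"w",np.linalg.norm(d).round(1),"angs",np.round(ang,2))
    a=np.radians(np.mean(ang));u=np.array([np.cos(a),np.sin(a)]); v=np.array([-u[1],u[0]])
    print("slots(-y,0,+y)",[(M+78*u+k*55*v).round(1).tolist() for k in(-1,0,1)],"yaw",np.degrees(a).round(2))
E
python3 - <<'E'
from h import *
rack(np.load("top0.npy"));rack(np.load("top2.npy"));T=avg("top",2);np.save("top3.npy",T);rack(T)
E
```

```text
corners [492.4 353.5] [505.5 179.3] w 174.6 angs [4.97 3.8  4.29]
slots(-y,0,+y) [[580.9000244140625, 217.5], [576.7000122070312, 272.29998779296875], [572.5, 327.20001220703125]] yaw 4.35
corners [492.5 353.1] [505.6 177.7] w 176.0 angs [5.14 5.5  4.25]
slots(-y,0,+y) [[581.5, 217.3000030517578], [576.7000122070312, 272.1000061035156], [572.0, 326.8999938964844]] yaw 4.96
corners [492.4 353.6] [505.4 179.2] w 174.9 angs [4.81 4.48 4.27]
slots(-y,0,+y) [[581.0, 217.6999969482422], [576.7000122070312, 272.5], [572.4000244140625, 327.29998779296875]] yaw 4.52
```

send_rows(xyz=[[0,0,-20],[0,0,-40],[0,0,-60],[0,0,-60],[0,0,-60],[0,0,-60],[0,0,-60],[0,0,-60],[0,0,-60],[0,0,-60]], dr=[[0,0,0],[0,0,0],[0,0,0],[0,0,0],[0,0,0],[0,0,0],[0,0,0],[0,0,0],[0,0,0],[0,0,0]])

```text
time: 31.0
position: [0.4421, 0.0122, 0.1212]
tool_rot: [3.14, -0.066, -0.001]
ft_force: [0.4, 0.4, -2.8]
grip_width: 0.115
grip_force: 35.0
```

Run:
```python
from h import *
s=get_state();print(s['ft_force'],s['position'],s['torque'],s['grip_width']*87);go(452.3,317.4,100,94.6)
```

```text
[ 0.37392192  0.35429473 -2.84556799] [0.44214825 0.01215382 0.12121631] [-0.09776093  0.24386825 -0.05995159] 9.974794850826788
shift [  -2.7 -305.4   21. ] dr [ 0.001  0.001 -0.123] q7 -1.76
```

send_rows(xyz=[[0,-38,0],[0,-76,0],[0,-114,0],[0,-152,0],[0,-190,0],[-1,-228,0],[-2,-266,0],[-2.7,-295,5],[-2.7,-305.4,12],[-2.7,-305.4,20]], dr=[[0,0,-0.02],[0,0,-0.04],[0,0,-0.06],[0,0,-0.08],[0,0,-0.1],[0,0,-0.123],[0,0,-0.123],[0,0,-0.123],[0,0,-0.123],[0,0,-0.123]])

```text
time: 31.83
position: [0.4519, 0.3215, 0.101]
tool_rot: [-3.138, -0.136, -0.001]
ft_force: [0.5, -0.3, -2.5]
grip_width: 0.114
grip_force: 35.0
```

send_rows(xyz=[[0,0,0],[0,0,0],[0,0,5],[0,0,10],[0,0,15],[0,0,20],[0,0,25],[0,0,30],[0,0,34],[0,0,34]], dr=[[0,0,0],[0,0,0],[0,0,0],[0,0,0],[0,0,0],[0,0,0],[0,0,0],[0,0,0],[0,0,0],[0,0,0]])

```text
time: 32.67
position: [0.4521, 0.3172, 0.0667]
tool_rot: [3.138, 0.127, -0.002]
ft_force: [0.3, -0.8, -1.8]
grip_width: 0.113
grip_force: 35.0
```

Run:
```python
from h import *
s=get_state();print(s['ft_force'],s['position'],s['torque'],s['grip_width']*87);
T=avg("top",2);np.save("top4.npy",T)
try: rack(T)
except Exception as e: print(e)
go(452.3,317.4,60,94.6)
im=avg("side",1);c=cv2.resize(im[150:270,200:350],None,fx=2.6,fy=2.6,interpolation=2);t=cv2.resize(T[150:270,190:340],None,fx=2.6,fy=2.6,interpolation=2);cv2.imwrite("pics/r1.png",np.hstack([c,t])[:,:,::-1])
```

```text
[ 0.32643848 -0.8160469  -1.80555862] [0.45208428 0.31715312 0.06669123] [-0.08683582  0.27841511  0.03286131] 9.797906420508127
corners [470.9 404.9] [433.8 239.7] w 169.3 angs [ -3.59 -26.75 -12.67]
slots(-y,0,+y) [[514.2999877929688, 249.6999969482422], [527.9000244140625, 303.0], [541.5, 356.29998779296875]] yaw -14.34
shift [-0.4  0.1  7.6] dr [0.    0.    0.001] q7 -1.95
```

View pics/r1.png

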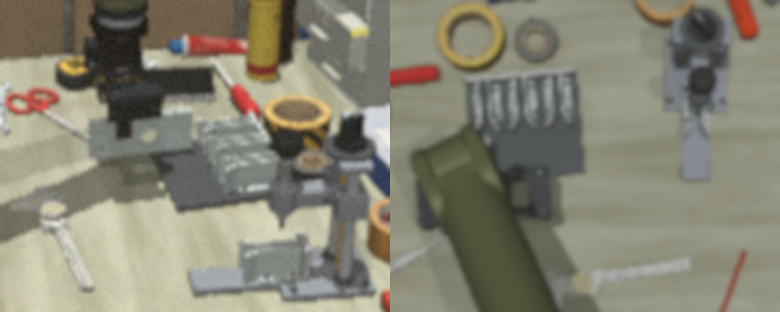

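The plate stands in front of the rack's left place and the rack is undisturbed. Now I'll slide it in.

send_rows(xyz=[[0,0,4],[6,0,7],[14,0,7.5],[22,0,7.5],[30,0,7.5],[38,0,7.5],[46,0,7.5],[54,0,7.5],[60,0,7.5],[60,0,7.5]], dr=[[0,0,0],[0,0,0],[0,0,0],[0,0,0],[0,0,0],[0,0,0],[0,0,0],[0,0,0],[0,0,0],[0,0,0]])

```text
time: 33.65
position: [0.5143, 0.3221, 0.0604]
tool_rot: [3.139, 0.125, 0.003]
ft_force: [-0.6, -0.4, -1.8]
grip_width: 0.109
grip_force: 35.0
```

Run:
```python
from h import *
s=get_state();print(s['ft_force'],s['position'],s['torque'],s['grip_width']*87);go(543,324.7,58.5,94.6)
```

```text
[-0.55252984 -0.43682219 -1.80035502] [0.51430675 0.32208534 0.06043074] [-0.04159689  0.18247297  0.02869782] 9.507349830391693
shift [28.8 -0.3  2. ] dr [ 0.    -0.002 -0.001] q7 -1.85
```

send_rows(xyz=[[2,0,0],[5,0,0],[8,0,0],[11,0,0],[14,0,0],[17,0,0],[20,0,0],[22,0,0],[24,0,0],[24,0,0]], dr=[[0,0,0],[0,0,0],[0,0,0],[0,0,0],[0,0,0],[0,0,0],[0,0,0],[0,0,0],[0,0,0],[0,0,0]])

```text
time: 34.48
position: [0.5369, 0.3242, 0.0603]
tool_rot: [3.139, 0.126, 0.001]
ft_force: [-0.2, -0.2, -2.8]
grip_width: 0.112
grip_force: 35.0
```

Run:
```python
from h import *
s=get_state();print(s['ft_force'],s['position'],s['torque'],s['grip_width']*87);go(543,324.7,58.5,94.6)
```

```text
[-0.2016267  -0.16428605 -2.84886021] [0.53689293 0.32424889 0.06030568] [-0.05406495  0.22099005 -0.03723955] 9.739176146156673
shift [6.1 0.  1.8] dr [ 0. -0.  0.] q7 -1.82
```

send_rows(xyz=[[0,0,1],[0,0,2],[1,0,2.3],[2,0,2.3],[3,0,2.3],[4,0,2.3],[5,0,2.3],[6,0,2.3],[7,0,2.3],[7,0,2.3]], dr=[[0,0,0],[0,0,0],[0,0,0],[0,0,0],[0,0,0],[0,0,0],[0,0,0],[0,0,0],[0,0,0],[0,0,0]])

```text
time: 35.32
position: [0.5431, 0.3255, 0.0588]
tool_rot: [-3.138, -0.127, 0.001]
ft_force: [-4.6, -0.1, 6.1]
grip_width: 0.116
grip_force: 35.0
```

Run:
```python
from h import *
s=get_state();print(s['ft_force'],s['position'],s['torque'],s['grip_width']*87);go(543,324.7,58.5,94.6)
```

```text
[-4.5524661  -0.08542957  6.06913823] [0.54307299 0.32546206 0.05875722] [-0.20796245  0.94246071 -0.00920273] 10.112425176542118
shift [-0.1  0.8  0.3] dr [-0.001  0.001  0.001] q7 -1.81
```

send_rows(xyz=[[0.5,0,-0.5],[1,0,-0.5],[1.5,0,-0.5],[2,0,-0.5],[2.5,0,-0.5],[3,0,-0.5],[3,0,-0.5],[3,0,-0.5],[3,0,-0.5],[3,0,-0.5]], dr=[[0,0,0],[0,0,0],[0,0,0],[0,0,0],[0,0,0],[0,0,0],[0,0,0],[0,0,0],[0,0,0],[0,0,0]])

```text
time: 36.15
position: [0.5464, 0.3254, 0.0588]
tool_rot: [-3.139, -0.127, 0.0]
ft_force: [-3.9, -0.5, 4.8]
grip_width: 0.11
grip_force: 35.0
```

Run:
```python
from h import *
s=get_state();print(s['ft_force'],s['position'],s['torque'],s['grip_width']*87);go(543,324.7,58.5,94.6)
```

```text
[-3.92594765 -0.45010533  4.80050766] [0.54637233 0.32544689 0.05875548] [-0.06052232  0.90217855  0.01136027] 9.53068514529177
shift [-3.4  0.5  0.3] dr [-0.001 -0.     0.001] q7 -1.81
```

send_rows(xyz=[[0.5,0,-0.5],[1,0,-0.5],[1.5,0,-0.5],[2,0,-0.5],[2.5,0,-0.5],[3,0,-0.5],[3,0,-0.5],[3,0,-0.5],[3,0,-0.5],[3,0,-0.5]], dr=[[0,0,0],[0,0,0],[0,0,0],[0,0,0],[0,0,0],[0,0,0],[0,0,0],[0,0,0],[0,0,0],[0,0,0]])

```text
time: 36.98
position: [0.547, 0.3253, 0.0588]
tool_rot: [3.138, 0.128, -0.008]
ft_force: [-9.8, -2.5, 7.0]
grip_width: 0.11
grip_force: 35.0
```

Run:
```python
from h import *
s=get_state();print(s['ft_force'],s['position'],s['torque'],s['grip_width']*87);T=avg("top",3);np.save("top5.npy",T)
a=np.load("top0.npy");
# rack back wall shift: compare strips around wall
g=lambda t:t[168:186,216:264].astype(np.float32).sum(2)/3
print(cv2.phaseCorrelate(g(np.load("top4.npy")),g(T)))
```

```text
[-9.81016189 -2.54339229  6.95872707] [0.54696632 0.32531754 0.05875605] [-0.34082642  2.05367827  0.02480903] 9.605783487554978
((-0.24200451686133206, -0.21954966076331672), 0.5857009744202649)
```

send_rows(xyz=[[0,0,0],[0,0,0],[0,0,0],[0,0,0],[0,0,-40],[0,0,-80],[0,0,-110],[0,0,-110],[0,0,-110],[0,0,-110]], dr=[[0,0,0],[0,0,0],[0,0,0],[0,0,0],[0,0,0],[0,0,0],[0,0,0],[0,0,0],[0,0,0],[0,0,0]], jaw=34)

```text
time: 37.97
position: [0.5493, 0.3252, 0.1684]
tool_rot: [3.139, 0.127, -0.0]
ft_force: [-0.3, 1.1, -0.5]
grip_width: 0.386
grip_force: 0.0
```

Run:
```python
from h import *
s=get_state();print(s['ft_force'],s['position']);go(460,13,220,99.4)
```

```text
[-0.25425276  1.05669605 -0.49133623] [0.54925071 0.32520485 0.16843761]
shift [-114.1  304.   -51.5] dr [ 0.     0.    -0.083] q7 -1.86
```

send_rows(xyz=[[-14,38,-20],[-28,76,-40],[-42,114,-51],[-57,152,-51],[-71,190,-51],[-85,228,-51],[-99,266,-51],[-114,304,-51],[-114,304,-51],[-114,304,-51]], dr=[[0,0,0],[0,0,0],[0,0,0],[0,0,0],[0,0,0],[0,0,0],[0,0,0],[0,0,0],[0,0,0],[0,0,0]])

```text
time: 38.8
position: [0.4591, 0.0109, 0.2189]
tool_rot: [-3.138, -0.12, 0.002]
ft_force: [-0.1, 0.2, -0.0]
grip_width: 0.393
grip_force: 0.0
```

send_rows(xyz=[[0,38,0],[2,76,0],[8,114,0],[14,152,0],[22,190,0],[30,228,20],[38,266,50],[44,295,80],[48,318,100],[48,318,110]], dr=[[0,0,0],[0,0,0],[0,0,-0.02],[0,0,-0.04],[0,0,-0.06],[0,0,-0.083],[0,0,-0.083],[0,0,-0.083],[0,0,-0.083],[0,0,-0.083]])

```text
time: 39.63
position: [0.5306, -0.3053, 0.1034]
tool_rot: [3.128, 0.246, -0.015]
ft_force: [-1.1, 0.9, 0.5]
grip_width: 0.39
grip_force: 0.0
```

Run:
```python
from h import *
T=avg("top",2);s=get_state();print(s['ft_force'],s['position']);go(533.3,-300,56,99.4)
rack(T);np.save("top6.npy",T)
```

```text
[-0.69919524  1.06804381 -0.07945031] [ 0.53152378 -0.29973083  0.10524021]
shift [ 2.1  0.7 49.2] dr [-0.002  0.008 -0.003] q7 -0.57
corners [495.8 309.9] [505.5 179.2] w 131.0 angs [34.33  3.93  4.28]
slots(-y,0,+y) [[589.7999877929688, 210.3000030517578], [576.2999877929688, 263.6000061035156], [562.7999877929688, 317.0]] yaw 14.18
```

send_rows(xyz=[[2,0.5,10],[2,0.5,20],[2,0.5,30],[2,0.5,40],[2,0.5,46],[2,0.5,49],[2,0.5,49],[2,0.5,49],[2,0.5,49],[2,0.5,49]], dr=[[0,0,0],[0,0,0],[0,0,0],[0,0,0],[0,0,0],[0,0,0],[0,0,0],[0,0,0],[0,0,0],[0,0,0]])

```text
time: 40.57
position: [0.5362, -0.3004, 0.0615]
tool_rot: [3.131, 0.257, 0.002]
ft_force: [-0.1, 0.5, 0.4]
grip_width: 0.393
grip_force: 0.0
```

send_rows(xyz=[[0,0,0],[0,0,0],[0,0,0],[0,0,0],[0,0,0],[0,0,0],[0,0,0],[0,0,0],[0,0,0],[0,0,0]], dr=[[0,0,0],[0,0,0],[0,0,0],[0,0,0],[0,0,0],[0,0,0],[0,0,0],[0,0,0],[0,0,0],[0,0,0]], jaw=2)

```text
time: 41.4
position: [0.5359, -0.3001, 0.061]
tool_rot: [-3.131, -0.257, -0.0]
ft_force: [-0.5, 0.2, 1.0]
grip_width: 0.115
grip_force: 35.0
```

send_rows(xyz=[[0,0,-15],[0,0,-35],[0,0,-60],[0,0,-85],[0,0,-100],[0,0,-100],[0,0,-100],[0,0,-100],[0,0,-100],[0,0,-100]], dr=[[0,0,0],[0,0,0],[0,0,0],[0,0,0],[0,0,0],[0,0,0],[0,0,0],[0,0,0],[0,0,0],[0,0,0]])

```text
time: 42.23
position: [0.5351, -0.2995, 0.1595]
tool_rot: [-3.13, -0.257, 0.004]
ft_force: [-0.1, 0.2, -2.5]
grip_width: 0.114
grip_force: 35.0
```

Run:
```python
from h import *
s=get_state();print(s['ft_force'],s['position'],s['grip_width']*87);go(443,12.4,115,87.6)
```

```text
[-0.05822611  0.19293203 -2.50669866] [ 0.5351435  -0.29948308  0.1594614 ] 9.92598445014568
shift [ -39.9 -322.7   45. ] dr [-0.001  0.002  0.206] q7 -0.6
```

send_rows(xyz=[[-6,-40,0],[-12,-80,0],[-18,-120,0],[-24,-160,0],[-29,-200,0],[-33,-240,0],[-37,-280,0],[-39.9,-312,10],[-39.9,-322.7,25],[-39.9,-322.7,45]], dr=[[0,0,0.03],[0,0,0.06],[0,0,0.09],[0,0,0.12],[0,0,0.15],[0,0,0.18],[0,0,0.206],[0,0,0.206],[0,0,0.206],[0,0,0.206]])

```text
time: 43.07
position: [0.4434, 0.0166, 0.1158]
tool_rot: [-3.137, 0.055, -0.002]
ft_force: [-0.3, 0.1, -2.9]
grip_width: 0.113
grip_force: 35.0
```

send_rows(xyz=[[0,0,0],[0,0,0],[0,0,10],[0,0,20],[0,0,30],[0,0,40],[0,0,44],[0,0,44],[0,0,44],[0,0,44]], dr=[[0,0,0],[0,0,0],[0,0,0],[0,0,0],[0,0,0],[0,0,0],[0,0,0],[0,0,0],[0,0,0],[0,0,0]])

```text
time: 43.9
position: [0.4446, 0.0116, 0.0728]
tool_rot: [-3.14, 0.067, -0.002]
ft_force: [-0.3, 0.0, -2.5]
grip_width: 0.113
grip_force: 35.0
```

Run:
```python
from h import *
s=get_state();print(s['ft_force'],s['position'],s['grip_width']*87);go(443,12.3,66,87.6)
```

```text
[-0.29789667  0.02927507 -2.45967279] [0.44463692 0.01157118 0.072783  ] 9.823211739619373
shift [-1.7 -0.7  6.8] dr [-0.001 -0.001 -0.001] q7 -1.64
```

send_rows(xyz=[[0,-0.6,3],[5,-0.6,5.5],[14,-0.6,6],[23,-0.6,6],[32,-0.6,6],[41,-0.6,6],[50,-0.6,6],[59,-0.6,6],[68,-0.6,6],[74,-0.6,6]], dr=[[0,0,0],[0,0,0],[0,0,0],[0,0,0],[0,0,0],[0,0,0],[0,0,0],[0,0,0],[0,0,0],[0,0,0]])

```text
time: 44.73
position: [0.5189, 0.0094, 0.0661]
tool_rot: [3.141, -0.066, 0.001]
ft_force: [0.3, 0.2, -2.3]
grip_width: 0.112
grip_force: 35.0
```

send_rows(xyz=[[0,0,0.3],[0,0,0.6],[0,0,1],[1,0,1],[2,0,1],[3,0,1],[4,0,1],[5,0,1],[6,0,1],[6,0,1]], dr=[[0,0,0],[0,0,0],[0,0,0],[0,0,0],[0,0,0],[0,0,0],[0,0,0],[0,0,0],[0,0,0],[0,0,0]])

```text
time: 45.57
position: [0.5241, 0.009, 0.065]
tool_rot: [3.141, -0.066, 0.001]
ft_force: [-0.1, -0.0, -2.3]
grip_width: 0.111
grip_force: 35.0
```

Run:
```python
from h import *
s=get_state();print(s['ft_force'],s['position'],s['torque']);go(533,8.6,65,87.6)
```

```text
[-0.08984194 -0.04297623 -2.2850864 ] [0.52411941 0.00904804 0.06499678] [ 0.02570063  0.18281727 -0.00273467]
shift [8.9 0.1 0. ] dr [ 0. -0. -0.] q7 -1.39
```

send_rows(xyz=[[0,0,0.5],[2,0,0.8],[4,0,0.8],[6,0,0.8],[7,0,0.8],[8,0,0.8],[9,0,0.8],[10,0,0.8],[11,0,0.8],[11,0,0.8]], dr=[[0,0,0],[0,0,0],[0,0,0],[0,0,0],[0,0,0],[0,0,0],[0,0,0],[0,0,0],[0,0,0],[0,0,0]])

```text
time: 46.4
position: [0.5328, 0.0086, 0.0649]
tool_rot: [-3.139, 0.067, 0.009]
ft_force: [-10.7, 1.1, 14.0]
grip_width: 0.111
grip_force: 35.0
```

Run:
```python
from h import *
s=get_state();print(s['ft_force'],s['position'],s['torque'])
```

```text
[-10.70818507   1.10396779  13.97724893] [0.53283213 0.00856598 0.06490872] [0.12370384 2.26488885 0.00369398]
```

send_rows(xyz=[[0,0,0],[0,0,0],[0,0,0],[0,0,0],[0,0,-40],[0,0,-80],[0,0,-120],[0,0,-160],[0,0,-200],[0,0,-215]], dr=[[0,0,0],[0,0,0],[0,0,0],[0,0,0],[0,0,0],[0,0,0],[0,0,0],[0,0,0],[0,0,0],[0,0,0]], jaw=34)

```text
time: 47.23
position: [0.5373, 0.008, 0.2846]
tool_rot: [-3.138, 0.067, -0.012]
ft_force: [1.0, -0.7, -0.1]
grip_width: 0.387
grip_force: 0.0
```

send_rows(xyz=[[15,0,0],[30,0,0],[45,0,0],[60,0,0],[71,0,0],[71,0,10],[71,0,20],[71,0,28],[71,0,28],[71,0,28]], dr=[[0,0,0],[0,0,0],[0,0,0],[0,0,0],[0,0,0],[0,0,0],[0,0,0],[0,0,0],[0,0,0],[0,0,0]], jaw=0)

```text
time: 48.07
position: [0.6047, 0.0058, 0.2504]
tool_rot: [-3.14, 0.066, 0.002]
ft_force: [0.2, 0.4, -0.1]
grip_width: 0.009
grip_force: 0.0
```

Run:
```python
from h import *
s=get_state();print(s['ft_force'],s['position'],s['torque']);go(606,5.3,232,87.6)
```

```text
[ 0.2465334   0.44691608 -0.11396919] [0.60473443 0.00582605 0.25042523] [-0.00498918  0.09733777 -0.02100225]
shift [ 1.3  0.5 18.4] dr [-0.001  0.002 -0.   ] q7 -1.41
```

send_rows(xyz=[[1,0,5],[1,0,10],[1,0,15],[1,0,18],[1,0,21],[1,0,24],[1,0,27],[1,0,30],[1,0,32],[1,0,32]], dr=[[0,0,0],[0,0,0],[0,0,0],[0,0,0],[0,0,0],[0,0,0],[0,0,0],[0,0,0],[0,0,0],[0,0,0]])

```text
time: 48.9
position: [0.6067, 0.0056, 0.2204]
tool_rot: [-3.14, 0.066, 0.0]
ft_force: [-5.4, 1.2, 12.2]
grip_width: 0.003
grip_force: 5.7
```

send_rows(xyz=[[0,0,1],[0,0,2],[0,0,3],[0,0,4],[0,0,5],[0,0,6],[0,0,7],[0,0,8],[0,0,9],[0,0,9.5]], dr=[[0,0,0],[0,0,0],[0,0,0],[0,0,0],[0,0,0],[0,0,0],[0,0,0],[0,0,0],[0,0,0],[0,0,0]])

```text
time: 49.73
position: [0.6068, 0.0056, 0.2133]
tool_rot: [-3.138, 0.066, -0.0]
ft_force: [-11.1, 2.6, 24.3]
grip_width: 0.01
grip_force: 12.6
```

send_rows(xyz=[[0,0,0],[0,0,0],[0,0,0],[0,0,0],[0,0,0],[0,0,0],[0,0,-0.5],[0,0,-1],[0,0,-1],[0,0,-1]], dr=[[0,0,0],[0,0,0],[0,0,0],[0,0,0],[0,0,0],[0,0,0],[0,0,0],[0,0,0],[0,0,0],[0,0,0]])

```text
time: 50.57
position: [0.6067, 0.0056, 0.2134]
tool_rot: [-3.139, 0.066, -0.0]
ft_force: [-7.1, 0.8, 16.9]
grip_width: 0.003
grip_force: 8.6
```

Run:
```python
from h import *
s=get_state();print(s['ft_force'],s['position'],s['torque'])
```

```text
[-7.1024898   0.76936479 16.92240761] [0.60671792 0.00560366 0.21338828] [0.28683302 1.88632081 0.05805302]
```

send_rows(xyz=[[0,0,-20],[0,0,-45],[0,0,-73],[-30,0,-73],[-60,0,-73],[-74,0,-73],[-74,0,-73],[-74,0,-73],[-74,0,-73],[-74,0,-73]], dr=[[0,0,0],[0,0,0],[0,0,0],[0,0,0],[0,0,0],[0,0,0],[0,0,0],[0,0,0],[0,0,0],[0,0,0]], jaw=34)

```text
time: 51.4
position: [0.5336, 0.0087, 0.2837]
tool_rot: [3.14, -0.066, 0.001]
ft_force: [0.1, -0.6, -0.6]
grip_width: 0.389
grip_force: 0.0
```

Run:
```python
from h import *
s=get_state();print(s['ft_force'],s['position'],s['torque']);go(532,8.6,61,87.6)
T=avg("top",2);np.save("top7.npy",T)
rack(T)
```

```text
[ 0.06429844 -0.61994904 -0.56127945] [0.53363872 0.00869678 0.28372205] [-0.02203366  0.16052002  0.01800185]
shift [-1.800e+00 -1.000e-01  2.227e+02] dr [ 0.001 -0.001 -0.   ] q7 -1.61
corners [495.6 312.3] [505.5 178.7] w 133.9 angs [31.47  4.39  4.2 ]
slots(-y,0,+y) [[589.0999755859375, 210.0], [576.4000244140625, 263.5], [563.7000122070312, 317.0]] yaw 13.35
```

send_rows(xyz=[[-2,0,40],[-2,0,80],[-2,0,120],[-2,0,160],[-2,0,195],[-2,0,215],[-2,0,222],[-2,0,222],[-2,0,222],[-2,0,222]], dr=[[0,0,0],[0,0,0],[0,0,0],[0,0,0],[0,0,0],[0,0,0],[0,0,0],[0,0,0],[0,0,0],[0,0,0]])

```text
time: 52.33
position: [0.5325, 0.0085, 0.0633]
tool_rot: [-3.141, 0.066, -0.005]
ft_force: [0.6, -0.0, 0.2]
grip_width: 0.389
grip_force: 0.0
```

send_rows(xyz=[[0,0,0],[0,0,0],[0,0,0],[0,0,0],[0,0,0],[0,0,0],[0,0,0],[0,0,0],[0,0,0],[0,0,0]], dr=[[0,0,0],[0,0,0],[0,0,0],[0,0,0],[0,0,0],[0,0,0],[0,0,0],[0,0,0],[0,0,0],[0,0,0]], jaw=2)

```text
time: 53.17
position: [0.531, 0.0089, 0.062]
tool_rot: [-3.14, 0.066, -0.0]
ft_force: [-1.6, 0.1, 5.2]
grip_width: 0.109
grip_force: 35.0
```

send_rows(xyz=[[0,0,-1],[-5,0,-1.5],[-15,0,-1.5],[-25,0,-1.5],[-37,0,-1.5],[-50,0,-1.5],[-63,0,-1.5],[-76,0,-1.5],[-88,0,-1.5],[-88,0,-1.5]], dr=[[0,0,0],[0,0,0],[0,0,0],[0,0,0],[0,0,0],[0,0,0],[0,0,0],[0,0,0],[0,0,0],[0,0,0]])

```text
time: 54.0
position: [0.4394, 0.0129, 0.0621]
tool_rot: [-3.138, 0.065, 0.006]
ft_force: [-0.7, -0.8, -1.2]
grip_width: 0.111
grip_force: 35.0
```

send_rows(xyz=[[0,0,0],[0,0,-20],[0,0,-40],[0,0,-60],[0,0,-60],[0,0,-60],[0,0,-60],[0,0,-60],[0,0,-60],[0,0,-60]], dr=[[0,0,0],[0,0,0],[0,0,0],[0,0,0],[0,0,0],[0,0,0],[0,0,0],[0,0,0],[0,0,0],[0,0,0]])

```text
time: 54.83
position: [0.4423, 0.0121, 0.1224]
tool_rot: [3.139, -0.067, -0.002]
ft_force: [0.4, -1.0, -3.2]
grip_width: 0.112
grip_force: 35.0
```

Run:
```python
from h import *
s=get_state();print(s['ft_force'],s['position'],s['grip_width']*87)
u=np.array([.9970,.078]); P=np.array([576.5,271.5])-(91+23.5)*u; print(P); go(*P,105,94.5)
```

```text
[ 0.43759546 -0.9746747  -3.16229224] [0.44232784 0.01207495 0.12235697] 9.775985083953161
[462.3435 262.569 ]
shift [   9.4 -251.1   16.9] dr [ 0.002  0.001 -0.121] q7 -1.8
```

send_rows(xyz=[[1,-38,0],[2,-76,0],[4,-114,0],[6,-152,0],[8,-190,0],[9,-225,0],[9.4,-252,0],[9.4,-252,5],[9.4,-252,12],[9.4,-252,16]], dr=[[0,0,-0.02],[0,0,-0.04],[0,0,-0.06],[0,0,-0.08],[0,0,-0.1],[0,0,-0.12],[0,0,-0.12],[0,0,-0.12],[0,0,-0.12],[0,0,-0.12]])

```text
time: 55.67
position: [0.4623, 0.2625, 0.1055]
tool_rot: [3.136, 0.122, -0.002]
ft_force: [-0.1, -1.0, -2.7]
grip_width: 0.112
grip_force: 35.0
```

send_rows(xyz=[[0,0,0],[0,0,0],[0,0,5],[0,0,10],[0,0,15],[0,0,20],[0,0,25],[0,0,30],[0,0,36],[0,0,36]], dr=[[0,0,0],[0,0,0],[0,0,0],[0,0,0],[0,0,0],[0,0,0],[0,0,0],[0,0,0],[0,0,0],[0,0,0]])

```text
time: 56.5
position: [0.4621, 0.2634, 0.0698]
tool_rot: [3.138, 0.122, -0.002]
ft_force: [-0.3, 0.2, -2.9]
grip_width: 0.11
grip_force: 35.0
```

Run:
```python
from h import *
s=get_state();print(s['ft_force'],s['position'],s['grip_width']*87)
go(462.3,263.5,62.5,94.6)
T=avg("top",1)
g=lambda t:t[168:195,216:264].astype(np.float32).sum(2)/3
print(cv2.phaseCorrelate(g(np.load("top7.npy")),g(T)))
```

```text
[-0.2778565   0.15654877 -2.90924194] [0.46209778 0.26335587 0.06981191] 9.541389465957218
shift [ 0.2 -0.1  7.3] dr [ 0.001  0.002 -0.002] q7 -1.81
((0.0915615471279736, 0.49792321566965647), 0.8913541266947617)
```

send_rows(xyz=[[0,0,4],[6,0,7],[14,0,7],[22,0,7],[30,0,7],[38,0,7],[46,0,7],[54,0,7],[62,0,7],[64,0,7]], dr=[[0,0,0],[0,0,0],[0,0,0],[0,0,0],[0,0,0],[0,0,0],[0,0,0],[0,0,0],[0,0,0],[0,0,0]])

```text
time: 57.38
position: [0.5285, 0.2686, 0.0644]
tool_rot: [3.139, 0.121, 0.003]
ft_force: [0.8, -0.5, -2.2]
grip_width: 0.115
grip_force: 35.0
```

send_rows(xyz=[[2,0,0.5],[4,0,1],[6,0,1.5],[8,0,2],[10,0,2],[12,0,2],[14,0,2],[16,0,2],[18,0,2],[18,0,2]], dr=[[0,0,0],[0,0,0],[0,0,0],[0,0,0],[0,0,0],[0,0,0],[0,0,0],[0,0,0],[0,0,0],[0,0,0]])

```text
time: 58.22
position: [0.5452, 0.2702, 0.0623]
tool_rot: [-3.139, -0.122, -0.001]
ft_force: [-0.8, -0.9, -2.0]
grip_width: 0.106
grip_force: 35.0
```

Run:
```python
from h import *
s=get_state();print(s['ft_force'],s['position'],s['torque'],s['grip_width']*87)
go(551.7,270.6,60.5,94.6)
```

```text
[-0.84931163 -0.88718745 -2.00049436] [0.54517177 0.27016743 0.06228482] [-0.07107844  0.18860129 -0.01251827] 9.240373572328764
shift [6.5 0.1 1.8] dr [ 0.    -0.001 -0.003] q7 -1.68
```

send_rows(xyz=[[0,0,1],[0,0,2],[1,0,2.4],[2,0,2.4],[3,0,2.4],[4,0,2.4],[5,0,2.2],[6,0,2.2],[7,0,2.2],[7.5,0,2.2]], dr=[[0,0,0],[0,0,0],[0,0,0],[0,0,0],[0,0,0],[0,0,0],[0,0,0],[0,0,0],[0,0,0],[0,0,0]])

```text
time: 59.05
position: [0.5516, 0.2709, 0.0601]
tool_rot: [-3.139, -0.122, 0.003]
ft_force: [-7.3, -1.3, 6.8]
grip_width: 0.11
grip_force: 35.0
```

Run:
```python
from h import *
s=get_state();print(s['ft_force'],s['position'],s['torque'],s['grip_width']*87)
```

```text
[-7.27008788 -1.26679013  6.76393363] [0.55157627 0.2709048  0.06008833] [-0.17563504  1.44103656 -0.03455716] 9.577006460858652
```

send_rows(xyz=[[0.5,0,0],[1,0,0],[1.5,0,0],[2,0,0],[2,0,0],[2,0,0],[2,0,0],[2,0,0],[2,0,0],[2,0,0]], dr=[[0,0,0],[0,0,0],[0,0,0],[0,0,0],[0,0,0],[0,0,0],[0,0,0],[0,0,0],[0,0,0],[0,0,0]])

```text
time: 59.88
position: [0.5516, 0.2709, 0.0601]
tool_rot: [-3.139, -0.123, 0.009]
ft_force: [-11.2, -2.1, 10.0]
grip_width: 0.111
grip_force: 35.0
```

Run:
```python
from h import *
s=get_state();print(s['ft_force'],s['position'],s['torque'],s['grip_width']*87)
```

```text
[-11.17030707  -2.1190549    9.97051322] [0.55164258 0.27088749 0.06008285] [-0.34969672  2.33639922 -0.03926091] 9.690195781014594
```

send_rows(xyz=[[0,0,0],[0,0,0],[0,0,0],[0,0,0],[0,0,-40],[0,0,-80],[0,0,-110],[0,0,-110],[0,0,-110],[0,0,-110]], dr=[[0,0,0],[0,0,0],[0,0,0],[0,0,0],[0,0,0],[0,0,0],[0,0,0],[0,0,0],[0,0,0],[0,0,0]], jaw=34)

```text
time: 60.72
position: [0.5539, 0.2709, 0.1695]
tool_rot: [-3.139, -0.122, 0.0]
ft_force: [0.0, 0.4, -0.3]
grip_width: 0.394
grip_force: 0.0
```

send_rows(xyz=[[-16,32,-20],[-32,65,-40],[-48,98,-50],[-64,130,-50],[-80,163,-50],[-96,196,-50],[-110,230,-50],[-113,250,-50],[-113,250,-50],[-113,250,-50]], dr=[[0,0,0],[0,0,0],[0,0,0],[0,0,0],[0,0,0],[0,0,0],[0,0,0],[0,0,0],[0,0,0],[0,0,0]])

```text
time: 61.55
position: [0.4602, 0.0124, 0.2191]
tool_rot: [-3.138, -0.119, 0.002]
ft_force: [-0.2, 0.8, -0.1]
grip_width: 0.391
grip_force: 0.0
```

send_rows(xyz=[[0,40,0],[2,80,0],[8,120,0],[14,160,0],[22,200,0],[30,240,0],[38,280,10],[46,315,25],[55,350,40],[55,372,60]], dr=[[0,0,0],[0,0,0],[0,0,-0.02],[0,0,-0.04],[0,0,-0.06],[0,0,-0.083],[0,0,-0.083],[0,0,-0.083],[0,0,-0.083],[0,0,-0.083]])

```text
time: 62.38
position: [0.5475, -0.3542, 0.1574]
tool_rot: [3.13, 0.257, -0.002]
ft_force: [1.4, 0.1, 0.6]
grip_width: 0.393
grip_force: 0.0
```

Run:
```python
from h import *
T=avg("top",3);s=get_state();print(s['ft_force'],s['position']);go(544.4,-353.8,59,99.5)
np.save("top8.npy",T)
try: rack(T)
except Exception as e: print(e)
crop(T,205,165,75,60,10,"pics/rk.png")
```

```text
[ 0.31894738  1.53753247 -0.14996592] [ 0.54209477 -0.35526493  0.15488501]
shift [ 3.4 -1.  95.9] dr [-0.001  0.009 -0.01 ] q7 -0.51
corners [507.1 341.6] [520.4 171.5] w 170.6 angs [-14.64   5.6    4.45]
slots(-y,0,+y) [[590.2999877929688, 199.5], [591.7000122070312, 254.5], [593.2000122070312, 309.3999938964844]] yaw -1.53
```

View pics/rk.png

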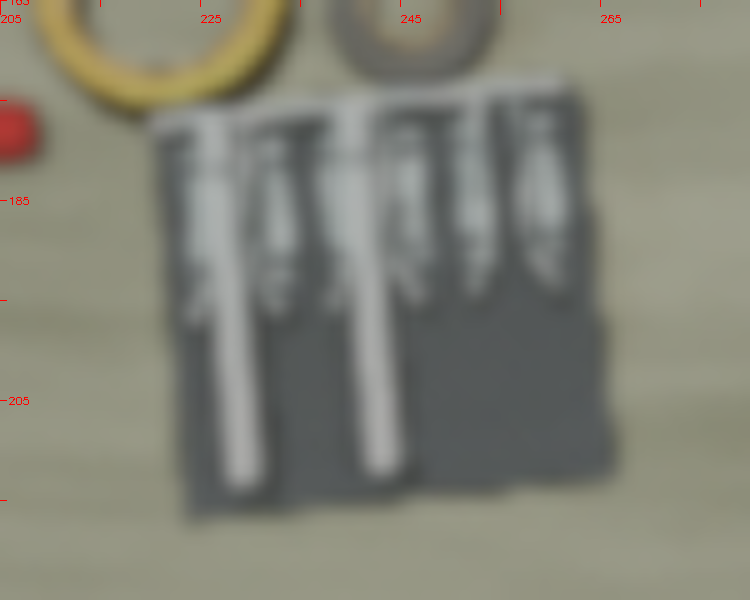

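The rack has been knocked about 15 mm back and 7 mm right. Both plates still stand in it, their ends flush near the base front. I'll remeasure before placing the third, and carry on with plate C now.

send_rows(xyz=[[3,-1,20],[3,-1,40],[3,-1,60],[3,-1,75],[3,-1,90],[3,-1,97],[3,-1,97],[3,-1,97],[3,-1,97],[3,-1,97]], dr=[[0,0,0],[0,0,0],[0,0,0],[0,0,0],[0,0,0],[0,0,0],[0,0,0],[0,0,0],[0,0,0],[0,0,0]])

```text
time: 63.37
position: [0.548, -0.3523, 0.0646]
tool_rot: [3.13, 0.252, 0.003]
ft_force: [-1.1, 0.7, 0.0]
grip_width: 0.388
grip_force: 0.0
```

send_rows(xyz=[[0,0,0],[0,0,0],[0,0,0],[0,0,0],[0,0,0],[0,0,0],[0,0,0],[0,0,0],[0,0,0],[0,0,0]], dr=[[0,0,0],[0,0,0],[0,0,0],[0,0,0],[0,0,0],[0,0,0],[0,0,0],[0,0,0],[0,0,0],[0,0,0]], jaw=2)

```text
time: 64.2
position: [0.5475, -0.3528, 0.0636]
tool_rot: [3.129, 0.252, 0.001]
ft_force: [1.7, -4.3, -2.6]
grip_width: 0.116
grip_force: 34.8
```

send_rows(xyz=[[0,0,-15],[0,0,-35],[0,0,-60],[0,0,-85],[0,0,-100],[0,0,-100],[0,0,-100],[0,0,-100],[0,0,-100],[0,0,-100]], dr=[[0,0,0],[0,0,0],[0,0,0],[0,0,0],[0,0,0],[0,0,0],[0,0,0],[0,0,0],[0,0,0],[0,0,0]])

```text
time: 65.03
position: [0.5467, -0.3509, 0.1616]
tool_rot: [-3.13, -0.252, 0.003]
ft_force: [0.3, -0.8, -1.8]
grip_width: 0.117
grip_force: 34.9
```

Run:
```python
from h import *
s=get_state();print(s['ft_force'],s['position'],s['grip_width']*87);go(443,12.4,115,87.6)
```

```text
[ 0.3430022  -0.75208554 -1.81365403] [ 0.54673786 -0.35088461  0.16163221] 10.17998158534749
shift [ -44.1 -375.1   47.5] dr [-0.002  0.002  0.203] q7 -0.52
```

send_rows(xyz=[[-6,-40,0],[-12,-80,0],[-18,-120,0],[-24,-160,0],[-30,-200,0],[-35,-240,0],[-40,-280,0],[-44,-320,0],[-44,-355,0],[-44,-375,10]], dr=[[0,0,0.03],[0,0,0.06],[0,0,0.09],[0,0,0.12],[0,0,0.15],[0,0,0.18],[0,0,0.203],[0,0,0.203],[0,0,0.203],[0,0,0.203]])

```text
time: 65.87
position: [0.4431, 0.0173, 0.1543]
tool_rot: [-3.135, 0.057, -0.003]
ft_force: [1.4, 1.0, -1.8]
grip_width: 0.113
grip_force: 34.9
```

send_rows(xyz=[[0,0,5],[0,0,20],[0,0,35],[0,0,50],[0,0,65],[0,0,75],[0,0,80],[0,0,80],[0,0,80],[0,0,80]], dr=[[0,0,0],[0,0,0],[0,0,0],[0,0,0],[0,0,0],[0,0,0],[0,0,0],[0,0,0],[0,0,0],[0,0,0]])

```text
time: 66.7
position: [0.4444, 0.0112, 0.0739]
tool_rot: [-3.141, 0.067, -0.001]
ft_force: [-0.2, 0.1, -2.3]
grip_width: 0.114
grip_force: 34.9
```

Run:
```python
from h import *
s=get_state();print(s['ft_force'],s['position'],s['grip_width']*87);go(443,12.5,68.6,87.6)
```

```text
[-0.2131988   0.10955561 -2.25336118] [0.44442791 0.01121365 0.07389028] 9.922459304889397
shift [-1.5 -1.2  5.3] dr [-0.    -0.001 -0.001] q7 -1.64
```

send_rows(xyz=[[0,-1,3],[5,-1,4.5],[14,-1,5],[23,-1,5],[32,-1,5],[41,-1,5],[50,-1,5],[59,-1,5],[68,-1,5],[74,-1,5]], dr=[[0,0,0],[0,0,0],[0,0,0],[0,0,0],[0,0,0],[0,0,0],[0,0,0],[0,0,0],[0,0,0],[0,0,0]])

```text
time: 67.53
position: [0.519, 0.0095, 0.0686]
tool_rot: [3.141, -0.065, 0.002]
ft_force: [-0.7, 0.3, -2.1]
grip_width: 0.11
grip_force: 34.9
```

Run:
```python
from h import *
s=get_state();print(s['ft_force'],s['position'],s['torque']);go(534,8.6,67.6,87.6)
```

```text
[-0.67640931  0.31705686 -2.11975518] [0.51898037 0.00945902 0.06860548] [-0.05503584  0.20635157  0.00307304]
shift [15.   0.2  1. ] dr [-0.    -0.001  0.   ] q7 -1.41
```

send_rows(xyz=[[1,0,0.3],[2,0,0.6],[4,0,1],[6,0,1],[7,0,1],[8,0,1],[9,0,1],[10,0,1],[11,0,1],[11,0,1]], dr=[[0,0,0],[0,0,0],[0,0,0],[0,0,0],[0,0,0],[0,0,0],[0,0,0],[0,0,0],[0,0,0],[0,0,0]])

```text
time: 68.37
position: [0.5291, 0.0089, 0.0675]
tool_rot: [-3.141, 0.066, -0.001]
ft_force: [-2.1, 0.2, 2.1]
grip_width: 0.106
grip_force: 34.9
```

Run:
```python
from h import *
s=get_state();print(s['ft_force'],s['position'],s['torque']);go(534,8.6,67.6,87.6)
```

```text
[-2.12015219  0.16506195  2.07066676] [0.52912144 0.00890411 0.06748204] [0.05980673 0.52205787 0.02412068]
shift [ 4.9  0.1 -0.1] dr [-0. -0. -0.] q7 -1.39
```

send_rows(xyz=[[1,0,0],[2,0,0],[3,0,0],[4,0,0],[5,0,0],[6,0,0],[6.5,0,0],[7,0,0],[7,0,0],[7,0,0]], dr=[[0,0,0],[0,0,0],[0,0,0],[0,0,0],[0,0,0],[0,0,0],[0,0,0],[0,0,0],[0,0,0],[0,0,0]])

```text
time: 69.2
position: [0.5342, 0.0085, 0.0675]
tool_rot: [-3.14, 0.066, 0.007]
ft_force: [-9.1, 0.4, 11.6]
grip_width: 0.113
grip_force: 34.9
```

Run:
```python
from h import *
s=get_state();print(s['ft_force'],s['position'],s['torque']);go(534,8.6,67.6,87.6)
```

```text
[-9.14840901  0.40632437 11.61653746] [0.53418427 0.00852932 0.06747333] [0.11638336 2.07098251 0.02445974]
shift [-0.2 -0.1 -0.1] dr [-0.001  0.004 -0.   ] q7 -1.38
```

send_rows(xyz=[[0,0,0],[0,0,0],[0,0,0],[0,0,0],[0,0,-40],[0,0,-80],[0,0,-120],[0,0,-160],[0,0,-200],[0,0,-213]], dr=[[0,0,0],[0,0,0],[0,0,0],[0,0,0],[0,0,0],[0,0,0],[0,0,0],[0,0,0],[0,0,0],[0,0,0]], jaw=34)

```text
time: 70.03
position: [0.5387, 0.008, 0.2862]
tool_rot: [-3.138, 0.067, -0.014]
ft_force: [1.3, -0.3, 0.5]
grip_width: 0.391
grip_force: 0.0
```

send_rows(xyz=[[15,0,0],[30,0,0],[45,0,0],[60,0,0],[70,0,0],[70,0,10],[70,0,20],[70,0,28],[70,0,28],[70,0,28]], dr=[[0,0,0],[0,0,0],[0,0,0],[0,0,0],[0,0,0],[0,0,0],[0,0,0],[0,0,0],[0,0,0],[0,0,0]], jaw=0)

```text
time: 70.87
position: [0.6049, 0.0059, 0.2516]
tool_rot: [-3.14, 0.066, 0.002]
ft_force: [1.5, -0.2, 0.1]
grip_width: 0.003
grip_force: 0.0
```

Run:
```python
from h import *
s=get_state();print(s['ft_force'],s['position'],s['torque']);go(606,5.3,232,87.6)
```

```text
[ 1.45611258 -0.22954194  0.07014418] [0.6048611  0.00585498 0.25162076] [-0.05355175  0.11022364 -0.04433931]
shift [ 1.2  0.5 19.6] dr [-0.001  0.001 -0.   ] q7 -1.42
```

send_rows(xyz=[[1,0,5],[1,0,10],[1,0,15],[1,0,19],[1,0,22],[1,0,25],[1,0,28],[1,0,31],[1,0,33],[1,0,33]], dr=[[0,0,0],[0,0,0],[0,0,0],[0,0,0],[0,0,0],[0,0,0],[0,0,0],[0,0,0],[0,0,0],[0,0,0]])

```text
time: 71.7
position: [0.6068, 0.0056, 0.2206]
tool_rot: [-3.14, 0.066, -0.0]
ft_force: [-4.6, 1.6, 11.2]
grip_width: 0.006
grip_force: 5.8
```

send_rows(xyz=[[0,0,1],[0,0,2],[0,0,3],[0,0,4],[0,0,5],[0,0,6],[0,0,7],[0,0,8],[0,0,9],[0,0,9.5]], dr=[[0,0,0],[0,0,0],[0,0,0],[0,0,0],[0,0,0],[0,0,0],[0,0,0],[0,0,0],[0,0,0],[0,0,0]])

```text
time: 72.53
position: [0.6069, 0.0056, 0.2133]
tool_rot: [-3.138, 0.066, -0.0]
ft_force: [-8.8, 2.0, 22.8]
grip_width: 0.002
grip_force: 12.0
```

send_rows(xyz=[[0,0,0],[0,0,0],[0,0,0],[0,0,-1],[0,0,-2],[0,0,-2],[0,0,-2],[0,0,-2],[0,0,-2],[0,0,-2]], dr=[[0,0,0],[0,0,0],[0,0,0],[0,0,0],[0,0,0],[0,0,0],[0,0,0],[0,0,0],[0,0,0],[0,0,0]])

```text
time: 73.37
position: [0.6068, 0.0056, 0.2135]
tool_rot: [-3.14, 0.066, -0.0]
ft_force: [-4.0, -0.7, 10.9]
grip_width: 0.003
grip_force: 5.4
```

send_rows(xyz=[[0,0,-20],[0,0,-45],[0,0,-71],[-30,0,-71],[-60,0,-71],[-74,0,-71],[-74,0,-71],[-74,0,-71],[-74,0,-71],[-74,0,-71]], dr=[[0,0,0],[0,0,0],[0,0,0],[0,0,0],[0,0,0],[0,0,0],[0,0,0],[0,0,0],[0,0,0],[0,0,0]], jaw=34)

```text
time: 74.2
position: [0.5337, 0.0087, 0.2829]
tool_rot: [3.14, -0.066, 0.001]
ft_force: [0.2, 0.4, -0.5]
grip_width: 0.388
grip_force: 0.0
```

```bash
cat >> h.py <<'E'
def plates(T,bias=0):
    P=lambda u,v:(onz("top",u,v,.07)*1000)[:2]
    g=T.astype(float).sum(2)/3; sat=T.max(2).astype(int)-T.min(2)
    m=((g>135)&(sat<22)).astype(np.uint8);m[:,:215]=0;m[:,275:]=0;m[:196]=0;m[225:]=0
    n,l,st,ce=cv2.connectedComponentsWithStats(m)
    for i in range(1,n):
        if st[i,4]<25: continue
        pts=[]
        for r in range(st[i,1],st[i,1]+st[i,3]):
            xs=np.where(l[r]==i)[0]; c=np.arange(xs.min()-2,xs.max()+3); w=np.clip(g[r,c]-100,0,None); pts.append(P((c*w).sum()/w.sum(),r))
        pts=np.array(pts); vx,vy,a,b=cv2.fitLine(pts.astype(np.float32),cv2.DIST_HUBER,0,.01,.01).ravel()
        print("plate line yaw",np.degrees(np.arctan(vy/vx)).round(2),"y at x=540",round(b+(540-a)*vy/vx,1),"front end",pts[-1].round(1))
E
python3 - <<'E'
from h import *
s=get_state();print(s['ft_force'],s['position'],s['torque']);go(532,8.6,62,87.6)
T=avg("top",4);np.save("top9.npy",T)
try: rack(T)
except Exception as e: print(e)
plates(T)
E
```

```text
[ 0.1582706   0.381223   -0.51556464] [0.53369446 0.00873185 0.28294804] [-0.02965707  0.13293294  0.02082697]
shift [-1.900e+00 -1.000e-01  2.209e+02] dr [ 0.001 -0.001 -0.   ] q7 -1.61
Singular matrix
plate line yaw 5.22 y at x=540 318.7 front end [516.2 317.1]
plate line yaw 5.17 y at x=540 263.7 front end [519.4 262.6]
plate line yaw 46.51 y at x=540 361.6 front end [468.6 297.9]h.py:42: RuntimeWarning: divide by zero encountered in scalar divide
  a=np.median(v[:3]);b=np.median(v[-3:]);t=(a+b)/2;k=np.where(v>t)[0][0]; return k-1+(t-v[k-1])/(v[k]-v[k-1])
h.py:9: RuntimeWarning: invalid value encountered in divide
  o,d=ray(n,u,v); return o+d*(z-o[2])/d[2]
```

send_rows(xyz=[[-2,0,40],[-2,0,80],[-2,0,120],[-2,0,160],[-2,0,195],[-2,0,215],[-2,0,221],[-2,0,221],[-2,0,221],[-2,0,221]], dr=[[0,0,0],[0,0,0],[0,0,0],[0,0,0],[0,0,0],[0,0,0],[0,0,0],[0,0,0],[0,0,0],[0,0,0]])

```text
time: 75.23
position: [0.5325, 0.0087, 0.0636]
tool_rot: [-3.14, 0.066, -0.005]
ft_force: [0.1, 0.1, 0.0]
grip_width: 0.391
grip_force: 0.0
```

send_rows(xyz=[[0,0,0],[0,0,0],[0,0,0],[0,0,0],[0,0,0],[0,0,0],[0,0,0],[0,0,0],[0,0,0],[0,0,0]], dr=[[0,0,0],[0,0,0],[0,0,0],[0,0,0],[0,0,0],[0,0,0],[0,0,0],[0,0,0],[0,0,0],[0,0,0]], jaw=2)

```text
time: 76.07
position: [0.5311, 0.0089, 0.0622]
tool_rot: [-3.14, 0.066, -0.0]
ft_force: [-1.6, 0.6, 5.7]
grip_width: 0.111
grip_force: 35.0
```

send_rows(xyz=[[0,0,-1],[-5,0,-1.5],[-15,0,-1.5],[-25,0,-1.5],[-37,0,-1.5],[-50,0,-1.5],[-63,0,-1.5],[-76,0,-1.5],[-88,0,-1.5],[-88,0,-1.5]], dr=[[0,0,0],[0,0,0],[0,0,0],[0,0,0],[0,0,0],[0,0,0],[0,0,0],[0,0,0],[0,0,0],[0,0,0]])

```text
time: 76.9
position: [0.4398, 0.0127, 0.0624]
tool_rot: [-3.138, 0.066, 0.006]
ft_force: [-1.1, -0.6, 0.2]
grip_width: 0.109
grip_force: 35.0
```

send_rows(xyz=[[0,0,0],[0,0,-20],[0,0,-40],[0,0,-60],[0,0,-60],[0,0,-60],[0,0,-60],[0,0,-60],[0,0,-60],[0,0,-60]], dr=[[0,0,0],[0,0,0],[0,0,0],[0,0,0],[0,0,0],[0,0,0],[0,0,0],[0,0,0],[0,0,0],[0,0,0]])

```text
time: 77.73
position: [0.4424, 0.0121, 0.1225]
tool_rot: [3.139, -0.067, -0.002]
ft_force: [-0.2, 0.2, -2.1]
grip_width: 0.114
grip_force: 35.0
```

```bash
python3 - 2>/dev/null <<'E'
from h import *
s=get_state();print(s['ft_force'],s['position'],s['grip_width']*87)
print("pre");plates(np.load("top7.npy"));print("post8");plates(np.load("top8.npy"));
T=avg("top",4);np.save("top10.npy",T);print("now");plates(T)
try: rack(T)
except Exception as e: print(e)
g=lambda t:t[170:182,230:266].astype(np.float32).sum(2)/3
print(cv2.phaseCorrelate(g(np.load("top8.npy")),g(T)))
E
```

```text
[-0.18584149  0.18505287 -2.0534231 ] [0.44236515 0.01211061 0.12253351] 9.8968697559563
pre
plate line yaw 4.77 y at x=540 326.2 front end [500.4 323. ]
plate line yaw 2.28 y at x=540 366.2 front end [508.9 364.4]
plate line yaw 74.12 y at x=540 515.2 front end [468.6 297.8]
post8
plate line yaw 5.15 y at x=540 318.6 front end [516.2 317.1]
plate line yaw 5.15 y at x=540 263.8 front end [519.4 262.6]
plate line yaw -1.63 y at x=540 151.7 front end [537.8 156.5]
plate line yaw 60.76 y at x=540 340.4 front end [468.1 255.9]
now
plate line yaw 5.15 y at x=540 318.7 front end [516.2 317.1]
plate line yaw 5.17 y at x=540 263.7 front end [519.4 262.6]
plate line yaw -3.9 y at x=540 153.0 front end [553.7 153.6]
plate line yaw 53.07 y at x=540 356.6 front end [468.4 278. ]
Singular matrix
((0.034068601548010946, 0.01591814486930243), 0.9876643115723575)
```

Run:
```python
from h import *
go(480.4,202.1,105,95.0)
```

```text
shift [  29.6 -191.2   18. ] dr [ 0.001  0.    -0.129] q7 -1.8
```

send_rows(xyz=[[0,-38,0],[2,-76,0],[8,-114,0],[16,-152,0],[24,-180,0],[29.6,-191.2,0],[29.6,-191.2,4],[29.6,-191.2,8],[29.6,-191.2,13],[29.6,-191.2,17]], dr=[[0,0,-0.02],[0,0,-0.05],[0,0,-0.08],[0,0,-0.11],[0,0,-0.129],[0,0,-0.129],[0,0,-0.129],[0,0,-0.129],[0,0,-0.129],[0,0,-0.129]])

```text
time: 78.77
position: [0.48, 0.2007, 0.1056]
tool_rot: [3.139, 0.133, -0.002]
ft_force: [-0.4, 0.2, -3.4]
grip_width: 0.114
grip_force: 35.0
```

send_rows(xyz=[[0,0,0],[0,0,0],[0,0,5],[0,0,10],[0,0,15],[0,0,20],[0,0,25],[0,0,30],[0,0,36],[0,0,36]], dr=[[0,0,0],[0,0,0],[0,0,0],[0,0,0],[0,0,0],[0,0,0],[0,0,0],[0,0,0],[0,0,0],[0,0,0]])

```text
time: 79.6
position: [0.4797, 0.2019, 0.069]
tool_rot: [3.137, 0.136, -0.003]
ft_force: [-0.2, -0.4, -2.8]
grip_width: 0.11
grip_force: 35.0
```

```bash
python3 - 2>/dev/null <<'E'
from h import *
s=get_state();print(s['ft_force'],s['position'],s['grip_width']*87)
T=avg("top",2);print("now");plates(T)
g=lambda t:t[170:182,230:266].astype(np.float32).sum(2)/3
print(cv2.phaseCorrelate(g(np.load("top8.npy")),g(T)))
go(480.4,202.1,62.5,95)
E
```

```text
[-0.20106784 -0.38544908 -2.75992416] [0.47973995 0.20186987 0.0690297 ] 9.56108840227385
now
plate line yaw 5.12 y at x=540 318.7 front end [516.2 317.2]
plate line yaw 3.2 y at x=540 148.7 front end [545.7 149.3]
plate line yaw 5.42 y at x=540 366.6 front end [469.4 359.2]
((0.025387643656500813, -0.04034139182184582), 0.9986272001707995)
shift [-0.1 -0.1  7.6] dr [ 0.001  0.    -0.001] q7 -1.68
```

send_rows(xyz=[[0,0,4],[6,0,6.5],[14,0,6.5],[22,0,6.5],[30,0,6.5],[38,0,6.5],[46,0,6.5],[54,0,6.5],[60,0,6.5],[60,0,6.5]], dr=[[0,0,0],[0,0,0],[0,0,0],[0,0,0],[0,0,0],[0,0,0],[0,0,0],[0,0,0],[0,0,0],[0,0,0]])

```text
time: 80.53
position: [0.542, 0.2073, 0.064]
tool_rot: [3.138, 0.135, 0.002]
ft_force: [-0.3, -0.0, -2.1]
grip_width: 0.11
grip_force: 35.0
```

```bash
python3 - 2>/dev/null <<'E'
from h import *
s=get_state();print(s['ft_force'],s['position'],s['torque']);go(571,210,60.5,95)
E
```

```text
[-0.3350819  -0.04327787 -2.14277428] [0.54202451 0.20726457 0.06404256] [-0.02846553  0.25181078 -0.03646265]
shift [29.1 -0.2  3.6] dr [ 0.001 -0.002 -0.001] q7 -1.58
```

send_rows(xyz=[[2,0,0.5],[4,0,1],[6,0,1.5],[8,0,2],[10,0,2],[12,0,2],[14,0,2],[16,0,2],[18,0,2],[18,0,2]], dr=[[0,0,0],[0,0,0],[0,0,0],[0,0,0],[0,0,0],[0,0,0],[0,0,0],[0,0,0],[0,0,0],[0,0,0]])

```text
time: 81.37
position: [0.5588, 0.2091, 0.062]
tool_rot: [-3.139, -0.136, -0.001]
ft_force: [0.1, -0.1, -2.2]
grip_width: 0.113
grip_force: 35.0
```

```bash
python3 - 2>/dev/null <<'E'
from h import *
s=get_state();print(s['ft_force'],s['position'],s['torque']);go(571,210,60.5,95)
E
```

```text
[ 0.1221503  -0.13575021 -2.20650795] [0.55883327 0.2090562  0.06198191] [-0.11626871  0.18806468  0.0353786 ]
shift [12.2  0.1  1.5] dr [-0.    -0.001 -0.   ] q7 -1.56
```

send_rows(xyz=[[0,0,1],[1,0,2],[2,0,2],[4,0,2],[6,0,2],[7,0,2],[8,0,2],[9,0,2],[10,0,2],[11,0,2]], dr=[[0,0,0],[0,0,0],[0,0,0],[0,0,0],[0,0,0],[0,0,0],[0,0,0],[0,0,0],[0,0,0],[0,0,0]])

```text
time: 82.2
position: [0.5691, 0.21, 0.0603]
tool_rot: [-3.138, -0.136, 0.001]
ft_force: [-5.5, -1.2, 6.3]
grip_width: 0.106
grip_force: 35.0
```

```bash
python3 - 2>/dev/null <<'E'
from h import *
s=get_state();print(s['ft_force'],s['position'],s['torque'])
E
```

```text
[-5.52569265 -1.22243343  6.34979204] [0.56910826 0.2099724  0.06026065] [-0.31202056  1.19435558 -0.03057736]
```

send_rows(xyz=[[0.5,0,0],[1,0,0],[1.5,0,0],[2,0,0],[2.5,0,0],[3,0,0],[3,0,0],[3,0,0],[3,0,0],[3,0,0]], dr=[[0,0,0],[0,0,0],[0,0,0],[0,0,0],[0,0,0],[0,0,0],[0,0,0],[0,0,0],[0,0,0],[0,0,0]])

```text
time: 83.03
position: [0.5706, 0.2101, 0.0602]
tool_rot: [-3.138, -0.137, 0.006]
ft_force: [-8.7, -3.3, 10.2]
grip_width: 0.112
grip_force: 35.0
```

```bash
python3 - 2>/dev/null <<'E'
from h import *
s=get_state();print(s['ft_force'],s['position'],s['torque'])
E
```

```text
[-8.65411786 -3.25491444 10.22357001] [0.57064542 0.21008145 0.06024214] [-0.43480396  1.99521081 -0.01828802]
```

send_rows(xyz=[[0.5,0,0],[1,0,0],[1,0,0],[1,0,0],[1,0,0],[1,0,0],[1,0,0],[1,0,0],[1,0,0],[1,0,0]], dr=[[0,0,0],[0,0,0],[0,0,0],[0,0,0],[0,0,0],[0,0,0],[0,0,0],[0,0,0],[0,0,0],[0,0,0]])

```text
time: 83.87
position: [0.5707, 0.2101, 0.0602]
tool_rot: [-3.138, -0.137, 0.01]
ft_force: [-12.8, -2.6, 12.5]
grip_width: 0.112
grip_force: 35.0
```

send_rows(xyz=[[0,0,0],[0,0,0],[0,0,0],[0,0,0],[0,0,-40],[0,0,-80],[0,0,-120],[0,0,-160],[0,0,-180],[0,0,-180]], dr=[[0,0,0],[0,0,0],[0,0,0],[0,0,0],[0,0,0],[0,0,0],[0,0,0],[0,0,0],[0,0,0],[0,0,0]], jaw=34)

```text
time: 84.7
position: [0.5766, 0.2107, 0.2456]
tool_rot: [-3.134, -0.136, -0.015]
ft_force: [-0.0, -0.2, 0.0]
grip_width: 0.391
grip_force: 0.0
```

send_rows(xyz=[[-15,35,0],[-30,70,0],[-45,105,0],[-60,140,0],[-75,175,0],[-90,210,0],[-105,245,0],[-110,280,0],[-110,320,0],[-110,340,0]], dr=[[0,0,0],[0,0,0],[0,0,0],[0,0,0],[0,0,0],[0,0,0],[0,0,0],[0,0,0],[0,0,0],[0,0,0]])

```text
time: 85.53
position: [0.4923, -0.1428, 0.2398]
tool_rot: [-3.138, -0.13, -0.004]
ft_force: [-0.0, -0.1, -0.4]
grip_width: 0.389
grip_force: 0.0
```

```bash
python3 - 2>/dev/null <<'E'
from h import *
s=get_state();print(s['ft_force'],s['position'])
T=avg("top",4);plates(T)
S=avg("side",2)
a=cv2.resize(T[155:230,205:325],None,fx=5,fy=5,interpolation=2);b=cv2.resize(S[180:240,240:336],None,fx=5,fy=5,interpolation=2)
c=np.zeros((700,600,3),np.uint8);c[:375]=a;c[375:675,:480]=b;cv2.imwrite("pics/fin.png",c[:600:,:,::-1])
E
```

```text
[-0.00977881 -0.10448673 -0.36065974] [ 0.49233694 -0.14277594  0.23984409]
plate line yaw 5.15 y at x=540 318.7 front end [516.2 317.2]
plate line yaw 5.15 y at x=540 263.7 front end [519.4 262.6]
plate line yaw 5.08 y at x=540 208.7 front end [526.6 207.8]
plate line yaw -1.69 y at x=540 151.8 front end [537.8 156.5]
plate line yaw 60.78 y at x=540 340.4 front end [468.1 255.8]
```

View pics/fin.png

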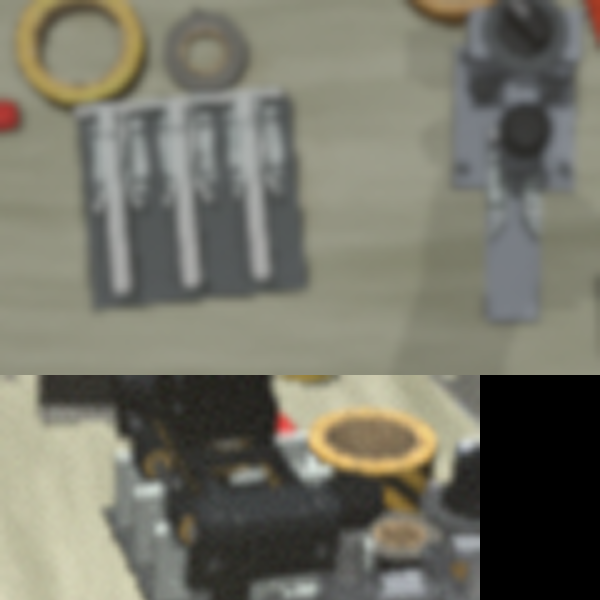

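Three plates stand parallel in the rack at columns of about 120, 190 and 260 in the crop. I'll check their ends to sub-pixel in case the knock unseated plates 1 or 2.

```bash
python3 - 2>/dev/null <<'E'
from h import *
def ends(T):
    g=cv2.GaussianBlur(T.astype(np.float32).sum(2)/3,(0,0),.6); u=np.array([np.cos(np.radians(5.1)),np.sin(np.radians(5.1))])
    for y0 in(317.4,262.4,207.4):
        o=[]
        for dy in(-2,0,2):
            t=np.arange(-45,25,.5); X=np.array([540+0*t,y0+dy+0*t]).T+1.3*np.array([0,1])+t[:,None]*u
            p=proj("top",np.c_[X/1000,.07+0*t]); v=np.array([cv2.getRectSubPix(g,(1,1),(float(a),float(b)))[0,0] for a,b in p])
            hi=np.median(v[t>0]);lo=v[(t<0)].min();k=np.where(v<(hi+lo)/2)[0]; k=k[t[k]<0].max(); o.append(540+t[k]*u[0])
        print(np.round(o,1))
ends(avg("top",6)); print(); ends(np.load("top9.npy"))
E
```

```text
[512.6 512.6 512.1]
[517.1 516.6 516.6]
[522.6 522.1 522.1]

[512.6 512.6 512.1]
[517.1 516.6 516.6]
[539.5 539.5 539.5]
```

```bash
python3 -c "
from bench import *
print(close_job())"
```

```text
the job is handed in; nothing more can be done
None
```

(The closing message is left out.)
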